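Stack the clipper kit trays in their corner stand and lid them

ROBOT

A 7-joint arm with a two-finger parallel gripper is mounted at the origin on the work surface. World frame = base frame: x ahead of the robot, y to its left, z up, the work surface at z = 0. Lengths are in m, angles in degrees, forces in N, time in s.
With the tool pointing down it reaches from about 0.35 to 0.9 m from the base axis. Payload 19.9 kg.
Tool frame: the origin (TCP) lies midway between the tips of the shut fingers; the grasp point (between the pads) lies 19 mm behind it (hold_point_z is the distance from the TCP to the grasp point, in m); z points along the fingers, y is the direction in which the jaws open and shut (so a half turn about z gives the same grasp; the last joint's range is limited). The gripper opens to 94 mm and grips with 3 to 60 N. Pads are 16 mm wide; open, the fingers measure 119 mm over their backs; the gripper's body (75 mm by 177 mm) begins 78 mm behind the grasp point.
Start: joints at [72.737, 23.915, -0.59, 92.452, 0.269, 63.638, -3.037], TCP at [0.161, -0.604, 0.205] pointing down, gripper open.
Joint ranges: [-161.28, 161.28], [-22.2, 115.67], [-73.04, 71.86], [3.21, 147.25], [-68.34, 248.33], [10.77, 114.83], [-161.83, 161.83]. Speed limits (degrees/s): [108.29, 108.29, 136.94, 136.94, 172.46, 172.46, 172.46].

INTERFACE

Orientations are given as a 3x3 rotation matrix whose columns are the frame's x, y, z axes.
In Python, from station import * gives the robot as it stands.
- The arm moves only by the tool send_rows, never from a script. Its argument "commands" is a list of rows, each an object with "dr": the turn, a rotation vector about the tool's x, y, z in degrees, a list of three; "dp": the shift along the tool's x, y, z in m, a list of three; "jaw": the closure, from 0 (fully open) to 1 (shut). A call has 1 to 5 rows; each row shifts and turns the commanded pose from where the row before left it, along the tool's axes as they then stand; what a row does not reach is not made up. A row lasts 1/12 s, in which the tool goes at most 41.7 mm and 7.16 degrees, less where a joint would pass 70% of its speed; a pose out of reach is approached as far as the arm can. A call with a gripper value outside its range is refused whole. The fingers move at their own pace and stop on an object; "force" is the grip in N (left out, the last holds). Time passes only in rows, so rows that do not move let the fingers close. It gives the time, the measured TCP pose, the force and the opening at its end, in the units of the state.
- get_state(): the state, without advancing time (a new reading comes with each control period).
- camera(name): name is "scene" or "top" or "wrist"; returns a dict with "pixels" (400x640x3 uint8, red, green, blue), "range_z" (400x640 float32, m along the optical axis (not along the pixel's ray), 0 where there is no reading), "fx", "fy", "cx", "cy" (pixels), "cam_to_world" (4x4, takes a point from camera to world coordinates). Camera axes: x right, y up, looking along -z (the intrinsics and any distortion apply to the point x, -y, -z); pixel columns grow to the right and rows downward; lengths in m; the calibration is good to about 2 mm. A picture is of the moment at which its call begins.
- close_job(): hands the job in, once; it reports no verdict.
The state is a dict: "time": time; "joints": joint angles; "joint_velocities": joint speeds; "tau": joint torques, N m; "position": TCP position; "tool_rot": TCP orientation; "ft_force": force on the tool from outside, world axes, zero at the start; "wrist_torque": the same for the moment, N m; "gripper_width": finger opening in m.
Only numpy, scipy, OpenCV 4.12 (cv2) and the standard library are available. Lean on these libraries where they do the work, as an engineer would, in place of code of your own. Each camera call takes 0.05 s, during which the arm holds its last target.

TASK

Put the clipper kit away in its corner stand: first the blue blade tray, then the white guard-comb tray on it, then the red scissor tray on top, each pushed snug into the corner so that it touches both uprights, and last fit the grey lid fully down over the red tray. Carry the trays level, set everything down gently without dropping it, and leave the two brushes and the comb where they lie.

Things in the scene. Friction and masses are not known exactly. Their poses are not given: they have to be found in the camera images.
- tray_blue: Deep blue plastic tray, four steel clipper blades flush in dark foam. 150 mm long (x), 100 wide (y), 40 high, 0.45 kg, 4 mm walls. A carrying rib 12 mm thick (x) crosses the middle along y, level with the rim, grip pads at its centre; on either side a compartment 65 (x) by 92 mm, floor 18 mm below the rim. Origin: centre of underside, z up; either way round will do.
- tray_white: White plastic tray, four coloured guard combs flush in dark foam. 150 mm long (x), 100 wide (y), 22 high, 0.25 kg, 4 mm walls. A carrying rib 12 mm thick (x) crosses the middle along y, level with the rim, grip pads at its centre; on either side a compartment 65 (x) by 92 mm, floor 18 mm below the rim. Origin: centre of underside, z up; either way round will do.
- tray_red: Red plastic tray, two pairs of scissors flush in dark foam. 150 mm long (x), 100 wide (y), 22 high, 0.28 kg, 4 mm walls. A carrying rib 12 mm thick (x) crosses the middle along y, level with the rim, grip pads at its centre; on either side a compartment 65 (x) by 92 mm, floor 18 mm below the rim. Origin: centre of underside, z up; either way round will do.
- lid: Light grey lid, skirt down: plate 164 (x) by 114 mm (y); flared skirt 8 mm deep drops over a tray's rim with 3 mm to spare all round until the plate's underside rests on it. Black bar grip on top along y, 12 mm thick (x), 72 long, from 20 to 36 mm above the skirt's lower edge. 0.16 kg. Origin: centre, level with the skirt's lower edge, z up.
- stand: Grey steel corner stand, cannot shift: base 170 (x) by 120 mm (y), black rubber liner top 6 mm above the bench; two uprights 77 mm high: one across its -x end, inner face at x = -80 mm, one along its +y side, inner face at y = +55 mm. Other sides open. A tray home against both has its centre at x = -5, y = +5 mm. Origin: centre of base, at bench level, z up.
- slicker_brush: Black plastic slicker brush lying pins up, 170 mm long and 90 mm wide over the head, 30 mm high; to be left alone. Origin: near its middle, on the bench.
- comb: Chrome grooming comb lying flat, 180 x 29 mm, 6 mm high; to be left alone. Origin: middle, on the bench.
- wood_brush: Small wooden brush lying bristles down, 110 x 44 mm, 30 mm high; to be left alone. Origin: middle, on the bench.
Not all that is in view belongs to the job. Leave any green or yellow look-alike of the tray_blue alone.

How it is judged:
By the outcome, as a careful person would: the job done as asked, in the order asked, and still so for the second after the job is handed in, with the robot touching nothing.
It also fails if it takes over 112 s, if anything falls off the work surface, if the arm or the gripper's body presses on something with over 40 N, if the wrist force passes 120 N, or if a joint passes its speed limit or range.

## Working session

There is one attempt and no reset: what is moved stays moved. The work goes in short steps, Python scripts to look and compute and a tool call to move; the robot and the scene stay as the last step left them, time stands still between calls to the robot, and variables do not carry over. Pictures are saved under pics/ and viewed, and the job is handed in when it is done.

Besides the shell and the picture viewer there is one more tool, called after ">>>" as name(argument=value, ...), one argument or row to a line, values as JSON. send_rows: Moves the arm, as the interface text tells. Its arguments: {"type":"object","properties":{"commands":{"type":"array","items":{"type":"object","properties":{"dr":{"type":"array","items":{"type":"number"}},"dp":{"type":"array","items":{"type":"number"}},"jaw":{"type":"number"}}}},"force":{"type":"number"}},"required":["commands"]}

```bash
ls; mkdir -p pics; python3 - <<'E'
from station import *
import cv2
s=get_state()
for k,v in s.items(): print(k,v)
for n in ["scene","top","wrist"]:
    c=camera(n); cv2.imwrite(f"pics/{n}0.png",c["pixels"][:,:,::-1])
    print(n,c["fx"],c["fy"],c["cx"],c["cy"],c["cam_to_world"],[k for k in c])
E
```

```text
pics
time 0.0
joints [72.73616204 23.94674881 -0.59111924 92.48497763  0.26914214 63.63770388
 -3.03641742]
joint_velocities [-0.06978912 -0.02506196 -0.08079895 -0.05653602  0.016855   -0.07835771
  0.05253046]
tau [-3.75305908e-04 -8.51258898e+01  6.38480298e-01 -4.25988293e+01
 -4.88422404e-02  1.87409454e-02  1.20291770e-04]
position [ 0.16046252 -0.60366668  0.20484328]
tool_rot [[ 9.66432322e-01  2.56921038e-01 -3.83547045e-04]
 [ 2.56921311e-01 -9.66431672e-01  1.12421201e-03]
 [-8.18382956e-05 -1.18501623e-03 -9.99999295e-01]]
ft_force [ 0.33623015 -0.31640562  0.55662701]
wrist_torque [-0.04112127  0.03256467 -0.04365371]
gripper_width 0.09393316521236555
scene 410.96985243708076 410.96985243708076 315.2001644945159 200.9242876742951 [[ 2.01646143e-01 -6.11665788e-01  7.64986142e-01  1.52800547e+00]
 [ 9.79458326e-01  1.25552853e-01 -1.57790583e-01 -2.36696823e-01]
 [ 4.68908658e-04  7.81089908e-01  6.24418398e-01  9.09820679e-01]
 [ 0.00000000e+00  0.00000000e+00  0.00000000e+00  1.00000000e+00]] ['pixels', 'range_z', 'fx', 'fy', 'cx', 'cy', 'cam_to_world']
top 362.3507923664879 362.3507923664879 314.5368520965448 203.04327328902133 [[-0.02413585  0.98981249 -0.14031643  0.30920696]
 [-0.99968135 -0.0249342  -0.00393414 -0.00384055]
 [-0.00739274  0.14017676  0.9900989   1.21044787]
 [ 0.          0.          0.          1.        ]] ['pixels', 'range_z', 'fx', 'fy', 'cx', 'cy', 'cam_to_world']
wrist 330.1036625601242 330.1036625601242 321.27083535640446 198.65646855385967 [[ 2.58455740e-01  9.36565393e-01  2.36740143e-01  2.27934738e-01]
 [-9.66022933e-01  2.50718796e-01  6.27676599e-02 -5.85875584e-01]
 [-5.69185570e-04 -2.44919069e-01  9.69543359e-01  3.84536433e-01]
 [ 0.00000000e+00  0.00000000e+00  0.00000000e+00  1.00000000e+00]] ['pixels', 'range_z', 'fx', 'fy', 'cx', 'cy', 'cam_to_world']
```

View pics/scene0.png

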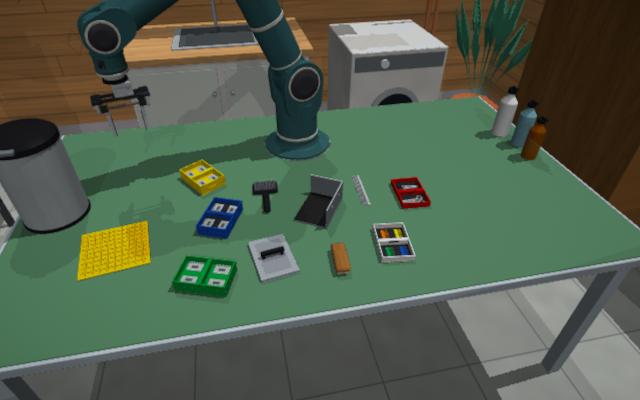

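View pics/top0.png

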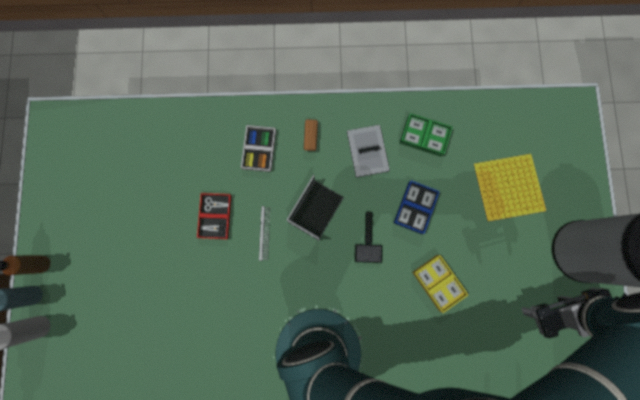

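View pics/wrist0.png

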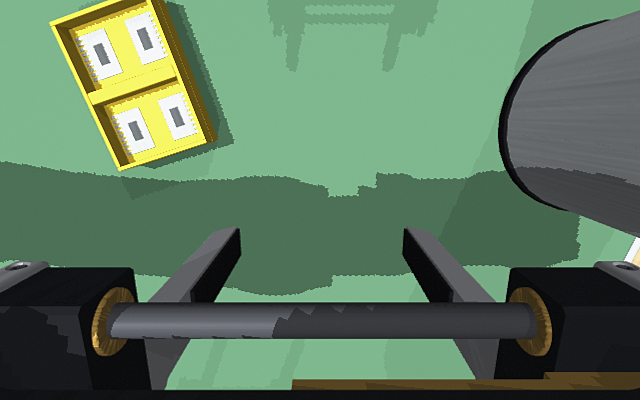

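Candidates for tray_blue in the top view: blue (415,207), green (427,134), yellow (440,283). I choose the blue one by its description. Next come close crops and measurements.

```bash
cat > h.py <<'E'
import numpy as np, cv2
from station import *
def cloud(c):
    z=c["range_z"].astype(float); v,u=np.mgrid[0:z.shape[0],0:z.shape[1]]
    P=np.stack([(u-c["cx"])/c["fx"]*z,-(v-c["cy"])/c["fy"]*z,-z],-1)
    M=c["cam_to_world"]; W=P@M[:3,:3].T+M[:3,3]; W[z==0]=np.nan
    return W
def ray(c,uv,h):
    uv=np.atleast_2d(np.array(uv,float)); M=c["cam_to_world"]
    d=np.stack([(uv[:,0]-c["cx"])/c["fx"],-(uv[:,1]-c["cy"])/c["fy"],-np.ones(len(uv))],-1)@M[:3,:3].T
    o=M[:3,3]; t=(h-o[2])/d[:,2]; return o+d*t[:,None]
def rect(xy):
    (cx,cy),(w,h),a=cv2.minAreaRect(xy.astype(np.float32)*1000)
    if w<h: w,h=h,w; a+=90
    a=(a+90)%180-90
    return np.round([cx,cy,w,h,a],1)   # mm, long axis angle in world
def save(c,name,box=None,s=3):
    im=c["pixels"][:,:,::-1]
    if box: u0,v0,u1,v1=box; im=im[v0:v1,u0:u1]
    cv2.imwrite(f"pics/{name}.png",cv2.resize(im,None,fx=s,fy=s,interpolation=cv2.INTER_CUBIC))
def hsv(c): return cv2.cvtColor(c["pixels"],cv2.COLOR_RGB2HSV)
E
python3 - <<'E'
from h import *
c=camera("top"); save(c,"top1",(190,105,460,265),2.9)
c2=camera("scene"); save(c2,"scene1",(190,160,440,300),3.1)
np.savez("top0.npz",**c); np.savez("scene0.npz",**c2)
for n,c in (("top",c),("scene",c2)):
  W=cloud(c); H=hsv(c)
  h,s,v=H[...,0],H[...,1],H[...,2]
  ok=(W[...,2]>0.004)&(W[...,0]>0.2)&(W[...,0]<0.9)&(abs(W[...,1])<0.5)
  print(n,"bench z",np.nanmedian(W[...,2][(h>50)&(h<85)&(s>60)]))
  for nm,m in (("blue",(h>105)&(h<130)&(s>120)),("red",((h<6)|(h>174))&(s>150)),):
    m=m&ok; k,l,st,_=cv2.connectedComponentsWithStats(m.astype(np.uint8),connectivity=8)
    for i in range(1,k):
      if st[i,4]>80:
        p=W[l==i]; zt=np.percentile(p[:,2],97); q=p[(p[:,2]>zt-.006)]
        print(nm,st[i],np.round(zt*1000,1),rect(q[:,:2]))
E
```

```text
top bench z -0.0012945813873348477
blue [395 181  44  52 455] 41.6 [ 455.  -332.9  150.1  100.5  -23.4]
red [199 207  31  31 171] 24.6 [418.4 335.6  96.9  92.4 -89.7]
scene bench z 0.0019113086076620878
blue [196 197  46  41 826] 43.4 [ 460.  -336.8  151.7  101.8  -23. ]
red [391 177  39  31 519] 25.5 [446.4 332.6 151.5  99.9  -3.7]
```

View pics/top1.png

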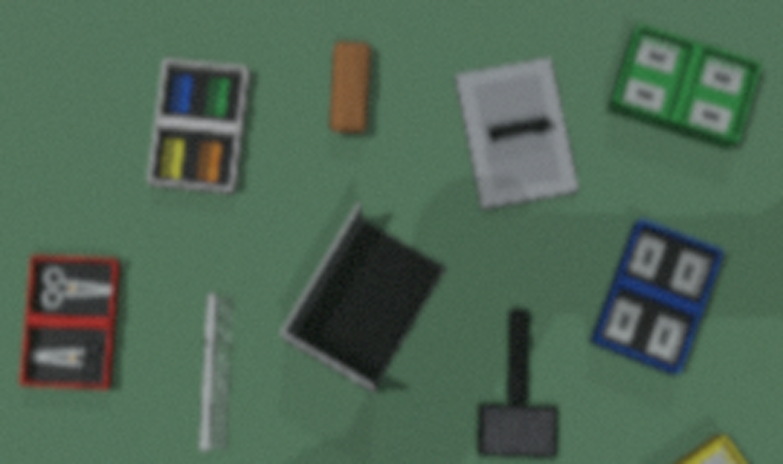

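View pics/scene1.png

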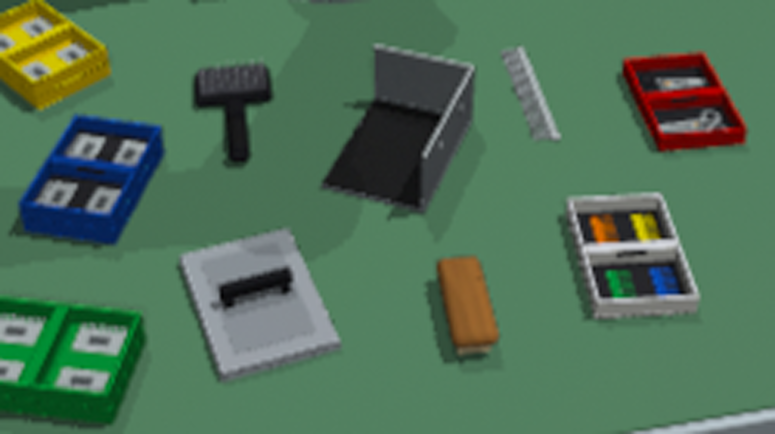

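The crop confirms it: blue tray at crop (657,297), full image (415,207), with four grey blades in dark foam. Green sits at crop (685,85) and a yellow corner at (725,445). The stand's uprights are on the crop's left edge (the long +y side) and bottom edge (the -x end). I'll take coarse poses of the rest and plan the approach.

```bash
cat >> h.py <<'E'
def plan(xyz,yaw,n,yaw2=True):
    """equal world steps and yaw steps (deg, tool-y direction, mod 180) -> rows in tool axes"""
    s=get_state(); p=np.array(s["position"]); R=np.array(s["tool_rot"])
    y0=np.degrees(np.arctan2(R[1,1],R[0,1])); dy=(yaw-y0+90)%180-90
    d=(np.array(xyz)-p)/n
    print("pos",np.round(p*1000,1),"yaw",round(y0,1),"dyaw",round(dy,1),"dist",np.round(np.linalg.norm(d)*1000,1),"/row, dz/row",np.round(dy/n,2))
    for i in range(n):
        a=np.radians(y0+dy*i/n); ty=np.array([np.cos(a),np.sin(a),0]); tz=np.array([0,0,-1.]); tx=np.cross(ty,tz)
        print(i,"dp",[round(float(d@k),4) for k in (tx,ty,tz)],"dr z",round(-dy/n,2))
def tilt():
    R=np.array(get_state()["tool_rot"]); return np.round(np.degrees(R[:2,2]),2)
E
python3 - <<'E'
from h import *
for n in ("top","scene"):
  c={k:v for k,v in np.load(n+"0.npz").items()}
  W=cloud(c); H=hsv(c); h,s,v=H[...,0],H[...,1],H[...,2]
  off=np.nanmedian(W[...,2][(h>50)&(h<85)&(s>60)])
  ok=(W[...,2]-off>0.006)&(W[...,0]>0.25)&(W[...,0]<0.8)&(abs(W[...,1])<0.45)
  k,l,st,_=cv2.connectedComponentsWithStats(ok.astype(np.uint8),connectivity=8)
  for i in range(1,k):
    if st[i,4]>60:
      p=W[l==i]; print(n,st[i],"ztop",np.round((np.percentile(p[:,2],97)-off)*1000,1),rect(p[:,:2]))
plan((.457-.05,-.335+.0,.20),-23.3,10)
E
```

```text
top [ 399  114   49   43 1403] ztop 41.6 [ 701.6 -380.1  150.2  103.4   70.1]
top [304 120  14  31 395] ztop 33.8 [710.9   9.3 106.9  44.3  -2.3]
top [ 347  125   42   52 1561] ztop 33.9 [ 655.9 -184.4  165.2  115.3    9. ]
top [241 126  35  46 526] ztop 26.1 [672.  189.1 151.4 100.9  -7.1]
top [ 286  175   56   66 1037] ztop 79.5 [459.2  -3.1 174.5 118.6 -31.9]
top [ 393  181   47   54 1522] ztop 41.4 [ 453.2 -337.   150.5  110.4  -23.2]
top [197 193  35  48 554] ztop 25.6 [444.5 336.  157.2 104.   -4.3]
top [354 212  29  52 715] ztop 24.6 [ 359.5 -175.4  170.5   90.    -4.6]
top [415 256  35  15 295] ztop 41.3 [ 271.3 -369.9   98.8   44.1  -86.1]
scene [192 175  33  19 276] ztop 42.2 [ 274.8 -371.1  112.1   51.   -87. ]
scene [ 296  174   48   53 1153] ztop 78.2 [460.5  -4.4 175.4 119.9 -32.1]
scene [391 177  40  30 536] ztop 24.2 [446.  334.1 158.  103.2  -3.9]
scene [253 179  25  33 419] ztop 26.7 [ 365.9 -177.6  170.8   87.7   -5. ]
scene [ 196  197   47   40 1282] ztop 41.5 [ 457.7 -335.7  157.3  102.4  -23.2]
scene [373 222  43  39 652] ztop 24.0 [674.5 186.2 156.7 102.2  -7.2]
scene [ 248  233   52   48 1560] ztop 34.2 [ 658.4 -187.1  173.1  114.5    9. ]
scene [331 242  20  31 434] ztop 32.5 [713.8   7.1 112.1  44.1  -4.8]
scene [ 180  255   57   40 1827] ztop 40.9 [ 705.6 -383.5  151.9  104.9   70.1]
pos [ 160.5 -603.9  205.2] yaw -75.1 dyaw 51.8 dist 36.5 /row, dz/row 5.18
0 dp [0.0307, -0.0197, 0.0005] dr z -5.18
1 dp [0.0324, -0.0168, 0.0005] dr z -5.18
2 dp [0.0338, -0.0138, 0.0005] dr z -5.18
3 dp [0.0349, -0.0107, 0.0005] dr z -5.18
4 dp [0.0357, -0.0075, 0.0005] dr z -5.18
5 dp [0.0362, -0.0043, 0.0005] dr z -5.18
6 dp [0.0365, -0.001, 0.0005] dr z -5.18
7 dp [0.0364, 0.0023, 0.0005] dr z -5.18
8 dp [0.036, 0.0056, 0.0005] dr z -5.18
9 dp [0.0354, 0.0088, 0.0005] dr z -5.18
```

```bash
python3 - <<'E'
from h import *
plan((.456,-.3355,.18),-23.2,10)
E
```

```text
pos [ 160.5 -603.9  205.2] yaw -75.1 dyaw 51.9 dist 40.0 /row, dz/row 5.19
0 dp [0.0355, -0.0183, 0.0025] dr z -5.19
1 dp [0.037, -0.0151, 0.0025] dr z -5.19
2 dp [0.0382, -0.0117, 0.0025] dr z -5.19
3 dp [0.0391, -0.0082, 0.0025] dr z -5.19
4 dp [0.0397, -0.0046, 0.0025] dr z -5.19
5 dp [0.0399, -0.001, 0.0025] dr z -5.19
6 dp [0.0398, 0.0026, 0.0025] dr z -5.19
7 dp [0.0394, 0.0062, 0.0025] dr z -5.19
8 dp [0.0387, 0.0098, 0.0025] dr z -5.19
9 dp [0.0377, 0.0132, 0.0025] dr z -5.19
```

>>> send_rows(
  commands=[
    {"dp":[0.0355,-0.018,0.0025],"dr":[0,0,-5.2],"jaw":0},
    {"dp":[0.037,-0.015,0.0025],"dr":[0,0,-5.2],"jaw":0},
    {"dp":[0.038,-0.012,0.0025],"dr":[0,0,-5.2],"jaw":0},
    {"dp":[0.039,-0.008,0.0025],"dr":[0,0,-5.2],"jaw":0},
    {"dp":[0.0395,-0.0045,0.0025],"dr":[0,0,-5.2],"jaw":0},
  ],
  force=30,
)

```text
time: 0.67
position: [0.3092, -0.4687, 0.1929]
tool_rot: [[0.753, 0.658, 0.0], [0.658, -0.753, -0.0], [-0.0, 0.0, -1.0]]
ft_force: [1.4, -1.3, -0.7]
gripper_width: 0.0942
```

>>> send_rows(
  commands=[
    {"dp":[0.04,-0.001,0.0025],"dr":[0,0,-5.2],"jaw":0},
    {"dp":[0.04,0.0025,0.0025],"dr":[0,0,-5.2],"jaw":0},
    {"dp":[0.0395,0.006,0.0025],"dr":[0,0,-5.2],"jaw":0},
    {"dp":[0.0385,0.01,0.0025],"dr":[0,0,-5.2],"jaw":0},
    {"dp":[0.0375,0.013,0.0025],"dr":[0,0,-5.2],"jaw":0},
  ],
)

```text
time: 1.08
position: [0.4566, -0.3342, 0.1805]
tool_rot: [[0.389, 0.921, 0.0], [0.921, -0.389, -0.0], [-0.0, 0.0, -1.0]]
ft_force: [0.3, -1.0, 0.5]
gripper_width: 0.0939
```

>>> send_rows(
  commands=[
    {"dp":[0,0,0],"dr":[0,0,0],"jaw":0},
    {"dp":[0,0,0],"dr":[0,0,0],"jaw":0},
  ],
)

```text
time: 1.25
position: [0.4568, -0.3339, 0.1802]
tool_rot: [[0.389, 0.921, 0.0], [0.921, -0.389, 0.001], [0.001, -0.0, -1.0]]
ft_force: [-0.4, -0.6, -1.0]
gripper_width: 0.0938
```

```bash
cat >> h.py <<'E'
def objs(c,zmin=0.012,amin=300,box=None):
    W=cloud(c)
    m=np.nan_to_num(W[...,2],nan=-1)>zmin
    m&=~(np.nan_to_num(W[...,2],nan=9)>0.12)
    k,l,st,_=cv2.connectedComponentsWithStats(m.astype(np.uint8),connectivity=8)
    for i in range(1,k):
        if st[i,4]>amin:
            p=W[l==i]; zt=np.percentile(p[:,2],97); print(st[i],"ztop",round(zt*1000,1),rect(p[p[:,2]>zt-.007][:,:2]))
E
python3 - <<'E'
from h import *
s=get_state(); print(s["time"],s["position"],tilt(),np.round(s["ft_force"],2))
c=camera("wrist"); save(c,"w1",None,1); objs(c)
plan((.456,-.3355,.06),-23.2,3)
E
```

```text
1.25 [ 0.45683299 -0.3338563   0.18022021] [0.01 0.05] [-0.43 -0.62 -0.98]
[ 381    0  127   62 3127] ztop 14.4 [ 620.4 -241.2  118.8   53.8  -22.8]
[  76   33  179  112 8021] ztop 25.2 [ 364.2 -175.8  163.5   80.1   -2.7]
[  505    50   135   165 19059] ztop 41.0 [ 703.1 -383.   150.5  102.4   69.8]
[  244   137   157   101 15076] ztop 41.1 [ 455.8 -335.4  150.5  100.1  -22.9]
[ 116  239   67   63 2058] ztop 40.9 [ 249.2 -342.6   53.6   26.6  -57.6]
pos [ 455.5 -335.5  180.2] yaw -23.1 dyaw -0.1 dist 40.1 /row, dz/row -0.04
0 dp [0.0, 0.0002, 0.0401] dr z 0.04
1 dp [0.0, 0.0002, 0.0401] dr z 0.04
2 dp [0.0, 0.0002, 0.0401] dr z 0.04
```

View pics/w1.png

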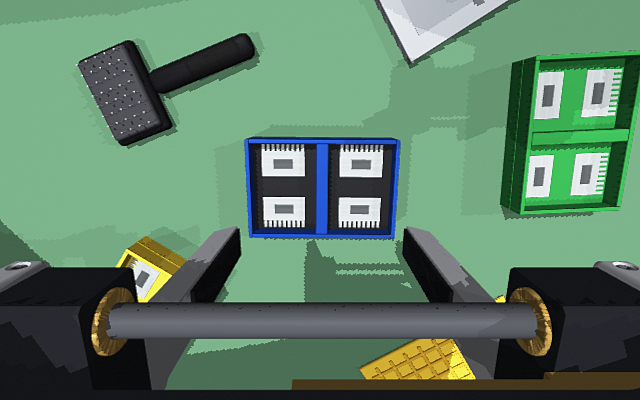

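The wrist view shows the blue tray centred under the jaws: columns 244–401, rows 137–238, rib at column 322. Going down to TCP z ≈ 0.026.

>>> send_rows(
  commands=[
    {"dp":[0,0,0.036],"jaw":0},
    {"dp":[0,0,0.038],"jaw":0},
    {"dp":[0,0,0.038],"jaw":0},
    {"dp":[0,0,0.028],"jaw":0},
    {"dp":[0,0,0.014],"jaw":0},
  ],
)

```text
$.commands[0]: bad value
```

>>> send_rows(
  commands=[
    {"dp":[0,0,0],"jaw":0.5},
    {"dp":[0,0,0],"jaw":1},
    {"dp":[0,0,0],"jaw":1},
    {"dp":[0,0,0],"jaw":1},
    {"dp":[0,0,0],"jaw":1},
  ],
)

```text
$.commands[0]: bad value
```

>>> send_rows(
  commands=[
    {"dp":[0,0,0.036],"dr":[0,0,0],"jaw":0},
    {"dp":[0,0,0.038],"dr":[0,0,0],"jaw":0},
    {"dp":[0,0,0.038],"dr":[0,0,0],"jaw":0},
    {"dp":[0,0,0.028],"dr":[0,0,0],"jaw":0},
    {"dp":[0,0,0.014],"dr":[0,0,0],"jaw":0},
  ],
)

```text
time: 1.72
position: [0.4526, -0.3362, 0.0229]
tool_rot: [[0.395, 0.919, -0.004], [0.919, -0.395, 0.002], [0.0, -0.004, -1.0]]
ft_force: [-0.8, -0.6, 0.3]
gripper_width: 0.0941
```

>>> send_rows(
  commands=[
    {"dp":[0,0,0],"dr":[0,0,0],"jaw":0.5},
    {"dp":[0,0,0],"dr":[0,0,0],"jaw":1},
    {"dp":[0,0,0],"dr":[0,0,0],"jaw":1},
    {"dp":[0,0,0],"dr":[0,0,0],"jaw":1},
    {"dp":[0,0,0],"dr":[0,0,0],"jaw":1},
  ],
)

```text
time: 2.13
position: [0.4553, -0.3363, 0.027]
tool_rot: [[0.393, 0.919, 0.0], [0.919, -0.393, -0.001], [-0.0, 0.001, -1.0]]
ft_force: [0.5, -0.8, 0.5]
gripper_width: 0.0641
```

>>> send_rows(
  commands=[
    {"dp":[0,0,0],"dr":[0,0,0],"jaw":1},
    {"dp":[0,0,0],"dr":[0,0,0],"jaw":1},
    {"dp":[0,0,0],"dr":[0,0,0],"jaw":1},
    {"dp":[0,0,0],"dr":[0,0,0],"jaw":1},
    {"dp":[0,0,0],"dr":[0,0,0],"jaw":1},
  ],
  force=40,
)

```text
time: 2.55
position: [0.4554, -0.3357, 0.0265]
tool_rot: [[0.393, 0.92, -0.0], [0.92, -0.393, 0.0], [0.0, -0.0, -1.0]]
ft_force: [0.1, -0.9, 0.2]
gripper_width: 0.0308
```

>>> send_rows(
  commands=[
    {"dp":[0,0,0],"dr":[0,0,0],"jaw":1},
    {"dp":[0,0,0],"dr":[0,0,0],"jaw":1},
    {"dp":[0,0,0],"dr":[0,0,0],"jaw":1},
  ],
)

```text
time: 2.8
position: [0.4555, -0.3357, 0.0264]
tool_rot: [[0.393, 0.92, 0.0], [0.92, -0.393, -0.0], [0.0, 0.0, -1.0]]
ft_force: [-1.0, 0.7, -0.4]
gripper_width: 0.0116
```

Gripped at 11.6 mm, which matches the 12 mm rib. Lift gently first, then travel.

>>> send_rows(
  commands=[
    {"dp":[0,0,-0.004],"dr":[0,0,0],"jaw":1},
    {"dp":[0,0,-0.012],"dr":[0,0,0],"jaw":1},
    {"dp":[0,0,-0.02],"dr":[0,0,0],"jaw":1},
    {"dp":[0,0,-0.025],"dr":[0,0,0],"jaw":1},
    {"dp":[0,0,-0.025],"dr":[0,0,0],"jaw":1},
  ],
)

```text
time: 3.22
position: [0.455, -0.3353, 0.1139]
tool_rot: [[0.392, 0.92, -0.001], [0.92, -0.392, 0.001], [0.0, -0.001, -1.0]]
ft_force: [0.3, -0.0, -4.7]
gripper_width: 0.0118
```

```bash
python3 - <<'E'
from h import *
plan((.396,-.106,.165),-32,10)
E
```

```text
pos [ 455.  -335.3  113.9] yaw -23.1 dyaw -8.9 dist 24.2 /row, dz/row -0.89
0 dp [0.0188, -0.0144, -0.0051] dr z 0.89
1 dp [0.0186, -0.0147, -0.0051] dr z 0.89
2 dp [0.0183, -0.015, -0.0051] dr z 0.89
3 dp [0.0181, -0.0153, -0.0051] dr z 0.89
4 dp [0.0178, -0.0156, -0.0051] dr z 0.89
5 dp [0.0176, -0.0158, -0.0051] dr z 0.89
6 dp [0.0174, -0.0161, -0.0051] dr z 0.89
7 dp [0.0171, -0.0164, -0.0051] dr z 0.89
8 dp [0.0168, -0.0166, -0.0051] dr z 0.89
9 dp [0.0166, -0.0169, -0.0051] dr z 0.89
```

>>> send_rows(
  commands=[
    {"dp":[0.013,-0.01,-0.006],"dr":[0,0,0.9],"jaw":1},
    {"dp":[0.019,-0.015,-0.006],"dr":[0,0,0.9],"jaw":1},
    {"dp":[0.023,-0.019,-0.006],"dr":[0,0,1],"jaw":1},
    {"dp":[0.023,-0.019,-0.006],"dr":[0,0,1.2],"jaw":1},
    {"dp":[0.023,-0.02,-0.006],"dr":[0,0,1.2],"jaw":1},
  ],
)

```text
time: 3.63
position: [0.4227, -0.2077, 0.1433]
tool_rot: [[0.475, 0.88, -0.0], [0.88, -0.475, -0.0], [-0.0, 0.0, -1.0]]
ft_force: [1.6, 1.3, -4.5]
gripper_width: 0.0119
```

>>> send_rows(
  commands=[
    {"dp":[0.023,-0.02,-0.006],"dr":[0,0,1.2],"jaw":1},
    {"dp":[0.022,-0.02,-0.006],"dr":[0,0,1.2],"jaw":1},
    {"dp":[0.018,-0.018,-0.006],"dr":[0,0,0.8],"jaw":1},
    {"dp":[0.011,-0.012,-0.003],"dr":[0,0,0.5],"jaw":1},
    {"dp":[0,0,0],"dr":[0,0,0],"jaw":1},
  ],
)

```text
time: 4.05
position: [0.3988, -0.1071, 0.1648]
tool_rot: [[0.527, 0.85, 0.001], [0.85, -0.527, -0.001], [-0.0, 0.001, -1.0]]
ft_force: [0.7, 0.9, -5.4]
gripper_width: 0.0119
```

```bash
python3 - <<'E'
from h import *
c=camera("wrist"); save(c,"w2",None,1); np.savez("w2.npz",**c)
print(get_state()["position"],tilt())
E
```

```text
[ 0.39925445 -0.10873897  0.16452702] [ 0.05 -0.06]
```

View pics/w2.png

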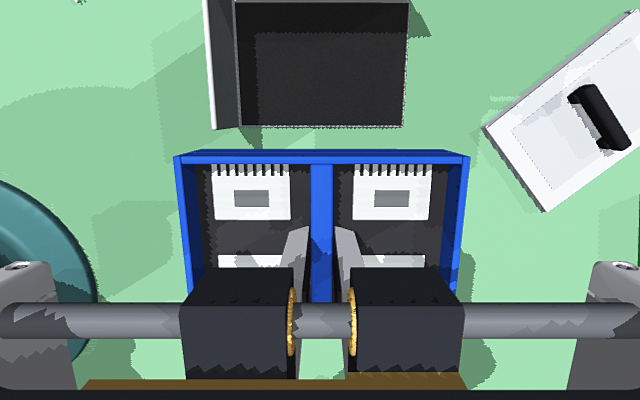

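The wrist view shows the stand at the top (columns 205–410, rows 0–130), with the -x upright at columns 205–240. The tray hangs level in the jaws. I'll fit the stand's faces from depth.

```bash
cat > st.py <<'E'
from h import *
def frame(W,th,o=(.460,-.004)):
    a=np.radians(th); e=np.array([np.cos(a),np.sin(a)]); f=np.array([-e[1],e[0]]); d=W[...,:2]-np.array(o)
    return d@e,d@f
if __name__=="__main__":
  for n in ("w2","top0","scene0"):
    c={k:v for k,v in np.load(n+".npz").items()}; W=cloud(c); z=W[...,2]
    print(n)
    X,Y=frame(W,-32)
    # inner faces: z between 15 and 70 mm, near stand
    m=(z>.02)&(z<.07)&(abs(X+.08)<.008)&(abs(Y)<.045)
    if m.sum()>20:
        k=np.polyfit(Y[m],X[m],1); print(" -x face n",m.sum(),"med X",np.median(X[m])*1000,"slope deg",np.degrees(k[0]))
    m=(z>.02)&(z<.07)&(abs(Y-.055)<.008)&(abs(X)<.06)
    if m.sum()>20:
        k=np.polyfit(X[m],Y[m],1); print(" +y face n",m.sum(),"med Y",np.median(Y[m])*1000,"slope deg",np.degrees(k[0]))
    m=(abs(z-.006)<.008)&(abs(X)<.1)&(abs(Y)<.08)&(c["pixels"].max(-1)<75)
    print(" liner",m.sum(),"z",np.median(z[m])*1000,"X",np.percentile(X[m],[1,99])*1000,"Y",np.percentile(Y[m],[1,99])*1000, rect(W[m][:,:2]))
    m=(z>.07)&(z<.085)&(abs(X)<.1)&(abs(Y)<.08)
    if m.sum()>20: print(" top",m.sum(),"z",np.median(z[m])*1000,"X",np.percentile(X[m],[1,99])*1000,"Y",np.percentile(Y[m],[1,99])*1000)
E
python3 st.py
```

```text
w2
 -x face n 1797 med X -80.93574463495854 slope deg -0.19749181473424562
 liner 20675 z 6.342365161955021 X [-80.66236513  79.94075283] Y [-57.56839846  50.33242277] [458.   -8.1 163.7 113.7 -31.7]
 top 1104 z 78.40317297241623 X [-84.89508985 -80.39471959] Y [-59.84816974  30.40555483]
top0
 +y face n 61 med Y 55.67341984329443 slope deg 0.13825039901857555
 liner 1626 z 4.5233487857313515 X [-74.92375662  80.6247047 ] Y [-58.76870846  55.58179179] [458.7 -14.7 166.5 131.9 -32. ]
 top 135 z 76.42691458297057 X [-86.54921037  80.31515999] Y [-55.21428081  59.50704919]
scene0
 -x face n 257 med X -80.68069176350434 slope deg -0.4240430774922151
 +y face n 115 med Y 57.8358971040765 slope deg 0.27609252102148985
 liner 920 z 7.715388410280466 X [-83.01185843  86.02787949] Y [-63.33034579  56.42205646] [456.2 -13.6 177.3 135.3 -31.5]
 top 170 z 76.9865760751518 X [-85.80091009  84.81436584] Y [-58.07946861  58.75709048]
```

```bash
python3 - <<'E'
from h import *
plan((.4592,-.0035,.130),-31.8,6)
E
```

```text
pos [ 399.3 -108.7  164.5] yaw -31.9 dyaw 0.1 dist 21.0 /row, dz/row 0.01
0 dp [0.0202, -0.0008, 0.0058] dr z -0.01
1 dp [0.0202, -0.0008, 0.0058] dr z -0.01
2 dp [0.0202, -0.0008, 0.0058] dr z -0.01
3 dp [0.0202, -0.0008, 0.0058] dr z -0.01
4 dp [0.0202, -0.0008, 0.0058] dr z -0.01
5 dp [0.0202, -0.0008, 0.0058] dr z -0.01
```

>>> send_rows(
  commands=[
    {"dp":[0.016,-0.0008,0.003],"dr":[0,0,0],"jaw":1},
    {"dp":[0.026,-0.0009,0.005],"dr":[0,0,0],"jaw":1},
    {"dp":[0.032,-0.001,0.008],"dr":[0,0,0],"jaw":1},
    {"dp":[0.03,-0.001,0.009],"dr":[0,0,0],"jaw":1},
    {"dp":[0.017,-0.0009,0.0095],"dr":[0,0,0],"jaw":1},
  ],
)

```text
time: 4.52
position: [0.4613, -0.0028, 0.1291]
tool_rot: [[0.529, 0.848, 0.001], [0.848, -0.529, 0.001], [0.001, 0.001, -1.0]]
ft_force: [-0.3, 0.5, -5.0]
gripper_width: 0.0115
```

>>> send_rows(
  commands=[
    {"dp":[0,0,0],"dr":[0,0,0],"jaw":1},
    {"dp":[0,0,0],"dr":[0,0,0],"jaw":1},
  ],
)

```text
time: 4.68
position: [0.4596, -0.0047, 0.1286]
tool_rot: [[0.529, 0.849, -0.001], [0.849, -0.529, 0.0], [-0.0, -0.001, -1.0]]
ft_force: [-0.5, -0.7, -4.7]
gripper_width: 0.0117
```

```bash
python3 - <<'E'
from h import *
plan((.4592,-.0035,.130),-31.8,1)
plan((.4592,-.0035,.042),-31.8,4)
print(get_state()["ft_force"])
E
```

```text
pos [459.6  -4.7 128.6] yaw -31.9 dyaw 0.1 dist 1.9 /row, dz/row 0.15
0 dp [0.0008, -0.001, -0.0014] dr z -0.15
pos [459.6  -4.7 128.6] yaw -31.9 dyaw 0.1 dist 21.6 /row, dz/row 0.04
0 dp [0.0002, -0.0003, 0.0216] dr z -0.04
1 dp [0.0002, -0.0003, 0.0216] dr z -0.04
2 dp [0.0002, -0.0003, 0.0216] dr z -0.04
3 dp [0.0002, -0.0003, 0.0216] dr z -0.04
[-0.51654599 -0.6898891  -4.72937073]
```

>>> send_rows(
  commands=[
    {"dp":[0,0,0.015],"dr":[0,0,0],"jaw":1},
    {"dp":[0,0,0.026],"dr":[0,0,0],"jaw":1},
    {"dp":[0,0,0.024],"dr":[0,0,0],"jaw":1},
    {"dp":[0,0,0.014],"dr":[0,0,0],"jaw":1},
    {"dp":[0,0,0.006],"dr":[0,0,0],"jaw":1},
  ],
)

```text
time: 5.1
position: [0.4587, -0.0063, 0.0426]
tool_rot: [[0.532, 0.847, -0.002], [0.847, -0.532, -0.0], [-0.002, -0.002, -1.0]]
ft_force: [-0.5, 0.3, -5.5]
gripper_width: 0.0117
```

>>> send_rows(
  commands=[
    {"dp":[0,0,0.003],"dr":[0,0,0],"jaw":1},
    {"dp":[0,0,0.002],"dr":[0,0,0],"jaw":1},
    {"dp":[0,0,0.002],"dr":[0,0,0],"jaw":1},
    {"dp":[0,0,0.001],"dr":[0,0,0],"jaw":1},
  ],
)

```text
time: 5.43
position: [0.4602, -0.0051, 0.0366]
tool_rot: [[0.53, 0.848, 0.001], [0.848, -0.53, -0.0], [0.0, 0.001, -1.0]]
ft_force: [-0.5, -0.6, -5.8]
gripper_width: 0.0114
```

>>> send_rows(
  commands=[
    {"dp":[0,0,0.001],"dr":[0,0,0],"jaw":1},
    {"dp":[0,0,0.001],"dr":[0,0,0],"jaw":1},
    {"dp":[0,0,0.001],"dr":[0,0,0],"jaw":1},
  ],
)

```text
time: 5.68
position: [0.4598, -0.0049, 0.0331]
tool_rot: [[0.53, 0.848, 0.0], [0.848, -0.53, -0.0], [0.0, 0.0, -1.0]]
ft_force: [0.5, -0.5, -6.1]
gripper_width: 0.0114
```

>>> send_rows(
  commands=[
    {"dp":[0,0,0.0005],"dr":[0,0,0],"jaw":1},
    {"dp":[0,0,0.0005],"dr":[0,0,0],"jaw":1},
  ],
)

```text
time: 5.85
position: [0.4597, -0.0049, 0.0323]
tool_rot: [[0.53, 0.848, -0.0], [0.848, -0.53, -0.0], [-0.0, 0.0, -1.0]]
ft_force: [-9.3, -0.0, 23.5]
gripper_width: 0.0116
```

>>> send_rows(
  commands=[
    {"dp":[0,0,-0.0005],"dr":[0,0,0],"jaw":1},
    {"dp":[0,-0.0015,0],"dr":[0,0,0],"jaw":1},
    {"dp":[0,-0.0015,0],"dr":[0,0,0],"jaw":1},
    {"dp":[0,-0.001,0],"dr":[0,0,0],"jaw":1},
  ],
)

```text
time: 6.18
position: [0.4561, -0.0026, 0.0324]
tool_rot: [[0.53, 0.848, 0.0], [0.848, -0.53, 0.0], [0.0, -0.0, -1.0]]
ft_force: [0.6, 0.1, -4.1]
gripper_width: 0.0115
```

>>> send_rows(
  commands=[
    {"dp":[0.0015,0,0],"dr":[0,0,0],"jaw":1},
    {"dp":[0.0015,0,0],"dr":[0,0,0],"jaw":1},
    {"dp":[0.001,0,0],"dr":[0,0,0],"jaw":1},
  ],
)

```text
time: 6.43
position: [0.4586, 0.0009, 0.0324]
tool_rot: [[0.53, 0.848, 0.0], [0.848, -0.53, 0.0], [0.0, -0.0, -1.0]]
ft_force: [0.7, -0.8, -5.6]
gripper_width: 0.0113
```

>>> send_rows(
  commands=[
    {"dp":[0,-0.0005,0],"dr":[0,0,0],"jaw":1},
    {"dp":[0,-0.0005,0],"dr":[0,0,0],"jaw":1},
  ],
)

```text
time: 6.6
position: [0.4576, 0.0014, 0.0324]
tool_rot: [[0.53, 0.848, 0.0], [0.848, -0.53, 0.0], [0.0, -0.0, -1.0]]
ft_force: [0.0, 0.4, -4.3]
gripper_width: 0.0118
```

>>> send_rows(
  commands=[
    {"dp":[0,-0.0005,0],"dr":[0,0,0],"jaw":1},
    {"dp":[0,-0.0005,0],"dr":[0,0,0],"jaw":1},
  ],
)

```text
time: 6.77
position: [0.4573, 0.0017, 0.0326]
tool_rot: [[0.53, 0.848, 0.001], [0.848, -0.53, 0.0], [0.001, 0.001, -1.0]]
ft_force: [5.4, -3.0, -6.4]
gripper_width: 0.0116
```

>>> send_rows(
  commands=[
    {"dp":[0.0005,0,0],"dr":[0,0,0],"jaw":1},
    {"dp":[0.0005,0,0],"dr":[0,0,0],"jaw":1},
  ],
)

```text
time: 6.93
position: [0.4574, 0.0019, 0.0325]
tool_rot: [[0.531, 0.848, 0.0], [0.848, -0.531, -0.001], [-0.0, 0.001, -1.0]]
ft_force: [3.2, -5.7, -5.0]
gripper_width: 0.0116
```

>>> send_rows(
  commands=[
    {"dp":[0,-0.0005,0],"dr":[0,0,0],"jaw":1},
  ],
)

```text
time: 7.02
position: [0.4575, 0.002, 0.0326]
tool_rot: [[0.531, 0.848, 0.001], [0.848, -0.531, -0.001], [-0.0, 0.001, -1.0]]
ft_force: [6.3, -8.8, -5.9]
gripper_width: 0.0115
```

>>> send_rows(
  commands=[
    {"dp":[0.0005,0,0.0001],"dr":[0,0,0],"jaw":1},
    {"dp":[0,0,0.0002],"dr":[0,0,0],"jaw":1},
  ],
)

```text
time: 7.18
position: [0.4575, 0.0021, 0.0324]
tool_rot: [[0.531, 0.847, 0.001], [0.847, -0.531, -0.001], [-0.001, 0.001, -1.0]]
ft_force: [0.6, -8.1, 5.2]
gripper_width: 0.0116
```

```bash
cat >> h.py <<'E'
def fs(th=-31.8):
    s=get_state(); f=np.array(s["ft_force"]); a=np.radians(th); e=np.array([np.cos(a),np.sin(a)]); g=np.array([-e[1],e[0]])
    d=np.array(s["position"][:2])-np.array([.4596,-.0029])
    print("t",round(s["time"],2),"F stand x,y,z",np.round([f[:2]@e,f[:2]@g,f[2]],1),"TCP in stand mm",np.round([d@e*1000,d@g*1000,s["position"][2]*1000],1),"tq",np.round(s["wrist_torque"],2),"tilt",tilt(),"w",round(s["gripper_width"]*1000,1))
E
python3 -c "
from h import *
fs()"
```

```text
t 7.18 F stand x,y,z [ 4.8 -6.6  5.2] TCP in stand mm [-4.4  3.1 32.4] tq [-2.04 -0.24  0.04] tilt [ 0.03 -0.07] w 11.6
```

>>> send_rows(
  commands=[
    {"dp":[0,0,0],"dr":[0,0,0],"jaw":0},
    {"dp":[0,0,0],"dr":[0,0,0],"jaw":0},
    {"dp":[0,0,0],"dr":[0,0,0],"jaw":0},
  ],
)

```text
time: 7.43
position: [0.457, 0.0035, 0.0322]
tool_rot: [[0.53, 0.848, -0.0], [0.848, -0.53, 0.0], [0.0, -0.0, -1.0]]
ft_force: [0.4, -0.1, -0.1]
gripper_width: 0.0281
```

>>> send_rows(
  commands=[
    {"dp":[0,0,-0.015],"dr":[0,0,0],"jaw":0},
    {"dp":[0,0,-0.03],"dr":[0,0,0],"jaw":0},
    {"dp":[0,0,-0.04],"dr":[0,0,0],"jaw":0},
    {"dp":[0,0,-0.04],"dr":[0,0,0],"jaw":0},
    {"dp":[0,0,-0.025],"dr":[0,0,0],"jaw":0},
  ],
)

```text
time: 7.85
position: [0.4576, 0.0039, 0.1856]
tool_rot: [[0.529, 0.848, 0.003], [0.848, -0.529, 0.0], [0.001, 0.002, -1.0]]
ft_force: [0.6, -0.5, 0.4]
gripper_width: 0.0615
```

```bash
cat >> st.py <<'E'
def check(c,name,sel,ztop,th=-31.8,o=(.4596,-.0029)):
    """sel: mask; gaps between tray rim and uprights in the same image"""
    W=cloud(c); X,Y=frame(W,th,o); z=W[...,2]
    near=(abs(X)<.12)&(abs(Y)<.1)
    m=sel&near&(abs(z-ztop)<.006)
    xy=np.stack([X[m],Y[m]],-1)
    print(name,"n",m.sum(),"z",np.round(np.median(z[m])*1000,1),"rect(stand)",rect(xy))
    u=near&(abs(z-.0775)<.005)&~sel
    a=u&(X<-.07)&(abs(Y)<.04); b=u&(Y>.045)&(abs(X)<.06)
    for k,q in (("xface",X[a]),("yface",Y[b])):
        if len(q)>10: print("  ",k,len(q),np.round(np.percentile(q,[5,50,95])*1000,1))
E
python3 - <<'E'
from st import *
fs()
for n in ("wrist","top","scene"):
    c=camera(n); H=hsv(c); sel=(H[...,0]>105)&(H[...,0]<130)&(H[...,1]>120)
    check(c,n,sel,.046)
    if n=="wrist": save(c,"w3",None,1)
    if n=="scene": save(c,"s3",(270,160,390,240),6)
plan((.667,.19,.20),-7,12)
E
```

```text
t 7.85 F stand x,y,z [ 0.8 -0.2  0.4] TCP in stand mm [ -5.2   4.7 185.6] tq [-0.07 -0.06  0.01] tilt [0.15 0.01] w 61.5
wrist n 2811 z 46.2 rect(stand) [-4.900e+00  1.800e+00  1.507e+02  9.710e+01 -1.000e-01]
   xface 482 [-83.4 -80.9 -79.6]
   yface 741 [53.4 55.3 57.3]
top n 0 z nan rect(stand) [0. 0. 0. 0. 0.]
scene n 229 z 45.6 rect(stand) [ -0.7  -3.4 157.9  92.5   3.3]
   xface 52 [-83.3 -79.9 -77. ]
   yface 41 [53.4 56.4 58.2]
pos [458.    3.3 183.9] yaw -32.0 dyaw 25.0 dist 23.4 /row, dz/row 2.08
0 dp [0.0224, 0.0065, -0.0013] dr z -2.08
1 dp [0.0222, 0.0073, -0.0013] dr z -2.08
2 dp [0.0219, 0.0081, -0.0013] dr z -2.08
3 dp [0.0216, 0.0089, -0.0013] dr z -2.08
4 dp [0.0212, 0.0097, -0.0013] dr z -2.08
5 dp [0.0209, 0.0105, -0.0013] dr z -2.08
6 dp [0.0205, 0.0112, -0.0013] dr z -2.08
7 dp [0.0201, 0.012, -0.0013] dr z -2.08
8 dp [0.0196, 0.0127, -0.0013] dr z -2.08
9 dp [0.0191, 0.0134, -0.0013] dr z -2.08
10 dp [0.0186, 0.0141, -0.0013] dr z -2.08
11 dp [0.0181, 0.0147, -0.0013] dr z -2.08
  return _methods._mean(a, axis=axis, dtype=dtype,
  ret = ret.dtype.type(ret / rcount)
```

View pics/w3.png

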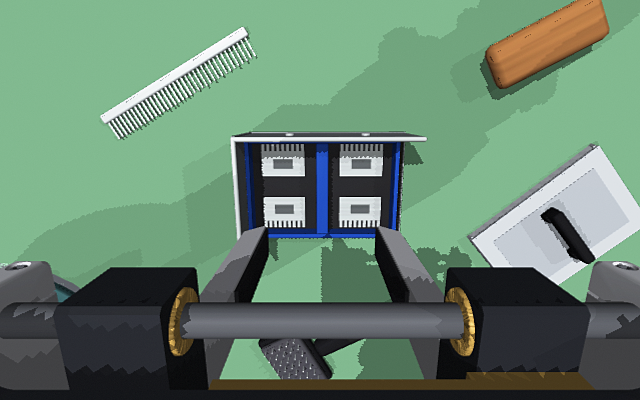

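View pics/s3.png

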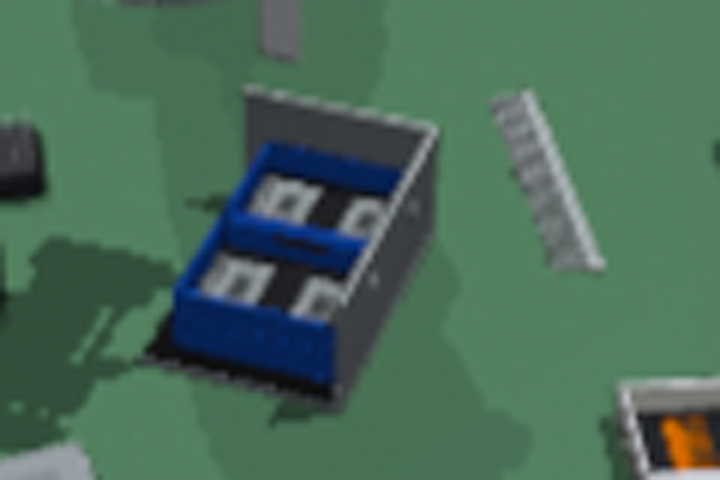

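Blue is seated and parallel to the uprights: yaw error about -0.1°, and its X centre reads -4.9. Next is the white tray; the only white tray is at top-view pixel (258,148), with four coloured combs.

```bash
python3 - <<'E'
from h import *
plan((.6725,.1875,.17),-7.1,8)
E
```

```text
pos [458.    3.3 183.9] yaw -32.0 dyaw 24.9 dist 35.4 /row, dz/row 3.11
0 dp [0.0337, 0.0105, 0.0017] dr z -3.11
1 dp [0.0331, 0.0123, 0.0017] dr z -3.11
2 dp [0.0324, 0.0141, 0.0017] dr z -3.11
3 dp [0.0316, 0.0159, 0.0017] dr z -3.11
4 dp [0.0307, 0.0176, 0.0017] dr z -3.11
5 dp [0.0297, 0.0192, 0.0017] dr z -3.11
6 dp [0.0286, 0.0208, 0.0017] dr z -3.11
7 dp [0.0274, 0.0223, 0.0017] dr z -3.11
```

>>> send_rows(
  commands=[
    {"dp":[0.0335,0.0105,0.002],"dr":[0,0,-3.1],"jaw":0},
    {"dp":[0.033,0.0125,0.002],"dr":[0,0,-3.1],"jaw":0},
    {"dp":[0.0325,0.014,0.002],"dr":[0,0,-3.1],"jaw":0},
    {"dp":[0.0315,0.016,0.002],"dr":[0,0,-3.1],"jaw":0},
  ],
)

```text
time: 8.33
position: [0.5648, 0.0961, 0.1727]
tool_rot: [[0.334, 0.943, -0.002], [0.943, -0.334, -0.0], [-0.001, -0.002, -1.0]]
ft_force: [-0.6, -0.1, 0.8]
gripper_width: 0.0937
```

>>> send_rows(
  commands=[
    {"dp":[0.0305,0.0175,0.002],"dr":[0,0,-3.1],"jaw":0},
    {"dp":[0.0295,0.019,0.002],"dr":[0,0,-3.1],"jaw":0},
    {"dp":[0.0285,0.021,0.002],"dr":[0,0,-3.1],"jaw":0},
    {"dp":[0.0275,0.0225,0.001],"dr":[0,0,-3.2],"jaw":0},
    {"dp":[0,0,0],"dr":[0,0,0],"jaw":0},
  ],
)

```text
time: 8.75
position: [0.6731, 0.1913, 0.1638]
tool_rot: [[0.117, 0.993, -0.003], [0.993, -0.117, 0.002], [0.002, -0.004, -1.0]]
ft_force: [0.0, 1.1, 0.2]
gripper_width: 0.0937
```

```bash
python3 - <<'E'
from h import *
c=camera("wrist"); save(c,"w4",None,1); objs(c)
s=get_state(); print(s["position"],tilt())
plan((.6725,.1875,.060),-7.1,3)
E
```

```text
[   0    0  153  124 5027] ztop 23.6 [448.8 334.6 142.9 100.2  -3.8]
[ 246  141  156  100 3856] ztop 23.6 [672.7 187.  150.2 100.4  -7. ]
[ 165  339   83   51 3125] ztop 78.5 [524.8  22.6  47.    6.3 -32.1]
[ 328  339   99   25 2248] ztop 31.7 [713.    3.2 108.3  34.6  -5.6]
[0.6715936  0.18938986 0.16401843] [-0.22  0.08]
pos [671.6 189.4 164. ] yaw -6.9 dyaw -0.2 dist 34.7 /row, dz/row -0.06
0 dp [-0.0006, 0.0004, 0.0347] dr z 0.06
1 dp [-0.0006, 0.0004, 0.0347] dr z 0.06
2 dp [-0.0006, 0.0004, 0.0347] dr z 0.06
```

View pics/w4.png

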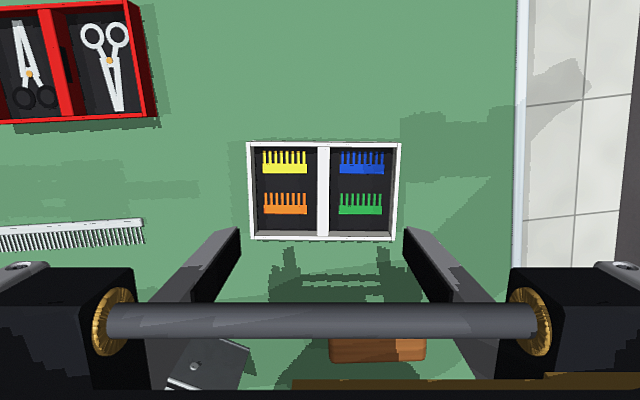

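White tray sits at columns 246–402, rows 141–241, rib at column 323, centred between the jaws. Descending.

>>> send_rows(
  commands=[
    {"dp":[-0.001,0.0006,0.03],"dr":[0,0,0.1],"jaw":0},
    {"dp":[-0.001,0.0006,0.038],"dr":[0,0,0],"jaw":0},
    {"dp":[0,0,0.036],"dr":[0,0,0],"jaw":0},
    {"dp":[0,0,0.026],"dr":[0,0,0],"jaw":0.3},
    {"dp":[0,0,0.014],"dr":[0,0,0],"jaw":0.6},
  ],
)

```text
time: 9.22
position: [0.67, 0.183, 0.0188]
tool_rot: [[0.126, 0.992, -0.005], [0.992, -0.126, -0.002], [-0.002, -0.005, -1.0]]
ft_force: [0.9, -0.2, -0.5]
gripper_width: 0.0835
```

>>> send_rows(
  commands=[
    {"dp":[0,0,0.006],"dr":[0,0,0],"jaw":0.8},
    {"dp":[0,0,0.003],"dr":[0,0,0],"jaw":0.8},
    {"dp":[0,0,0],"dr":[0,0,0],"jaw":0.8},
    {"dp":[0,0,0],"dr":[0,0,0],"jaw":0.8},
  ],
)

```text
time: 9.55
position: [0.6735, 0.1847, 0.0157]
tool_rot: [[0.126, 0.992, 0.002], [0.992, -0.126, 0.001], [0.001, 0.002, -1.0]]
ft_force: [-0.1, 0.9, 0.4]
gripper_width: 0.0577
```

```bash
python3 - <<'E'
from h import *
plan((.6727,.187,.008),-7.0,1); fs()
E
```

```text
pos [673.5 184.7  15.7] yaw -7.2 dyaw 0.2 dist 8.1 /row, dz/row 0.22
0 dp [0.0022, -0.001, 0.0077] dr z -0.22
t 9.55 F stand x,y,z [-0.6  0.7  0.4] TCP in stand mm [ 82.9 272.2  15.7] tq [-0.05 -0.07  0.  ] tilt [0.11 0.03] w 57.7
```

>>> send_rows(
  commands=[
    {"dp":[0.0011,-0.0004,0.004],"dr":[0,0,-0.2],"jaw":1},
    {"dp":[0.0011,-0.0004,0.0035],"dr":[0,0,0],"jaw":1},
    {"dp":[0,0,0],"dr":[0,0,0],"jaw":1},
    {"dp":[0,0,0],"dr":[0,0,0],"jaw":1},
    {"dp":[0,0,0],"dr":[0,0,0],"jaw":1},
  ],
)

```text
time: 9.97
position: [0.6722, 0.1868, 0.0068]
tool_rot: [[0.122, 0.993, 0.0], [0.993, -0.122, 0.0], [0.0, 0.0, -1.0]]
ft_force: [0.7, -0.2, 0.4]
gripper_width: 0.0241
```

>>> send_rows(
  commands=[
    {"dp":[0,0,0],"dr":[0,0,0],"jaw":1},
    {"dp":[0,0,0],"dr":[0,0,0],"jaw":1},
    {"dp":[0,0,0],"dr":[0,0,0],"jaw":1},
  ],
)

```text
time: 10.22
position: [0.6723, 0.1867, 0.0068]
tool_rot: [[0.122, 0.993, 0.0], [0.993, -0.122, 0.0], [0.0, 0.0, -1.0]]
ft_force: [0.6, -0.2, 1.0]
gripper_width: 0.0114
```

>>> send_rows(
  commands=[
    {"dp":[0,0,-0.004],"dr":[0,0,0],"jaw":1},
    {"dp":[0,0,-0.012],"dr":[0,0,0],"jaw":1},
    {"dp":[0,0,-0.022],"dr":[0,0,0],"jaw":1},
    {"dp":[0,0,-0.03],"dr":[0,0,0],"jaw":1},
    {"dp":[0,0,-0.03],"dr":[0,0,0],"jaw":1},
  ],
)

```text
time: 10.63
position: [0.6717, 0.1868, 0.1063]
tool_rot: [[0.122, 0.993, -0.001], [0.993, -0.122, 0.0], [-0.0, -0.001, -1.0]]
ft_force: [0.2, 0.3, -2.0]
gripper_width: 0.0118
```

```bash
python3 - <<'E'
from h import *
plan((.4585,-.0046,.15),-31.8,10); fs()
E
```

```text
pos [671.7 186.8 106.3] yaw -7.0 dyaw -24.8 dist 29.0 /row, dz/row -2.48
0 dp [-0.0216, -0.0188, -0.0044] dr z 2.48
1 dp [-0.0224, -0.0179, -0.0044] dr z 2.48
2 dp [-0.0231, -0.0169, -0.0044] dr z 2.48
3 dp [-0.0238, -0.0159, -0.0044] dr z 2.48
4 dp [-0.0245, -0.0148, -0.0044] dr z 2.48
5 dp [-0.0251, -0.0137, -0.0044] dr z 2.48
6 dp [-0.0257, -0.0126, -0.0044] dr z 2.48
7 dp [-0.0262, -0.0115, -0.0044] dr z 2.48
8 dp [-0.0267, -0.0104, -0.0044] dr z 2.48
9 dp [-0.0271, -0.0092, -0.0044] dr z 2.48
t 10.63 F stand x,y,z [ 0.   0.4 -2. ] TCP in stand mm [ 80.3 273.  106.3] tq [-0.08 -0.07 -0.01] tilt [-0.05  0.  ] w 11.8
```

>>> send_rows(
  commands=[
    {"dp":[-0.0215,-0.019,-0.006],"dr":[0,0,2.5],"jaw":1},
    {"dp":[-0.0225,-0.018,-0.006],"dr":[0,0,2.5],"jaw":1},
    {"dp":[-0.023,-0.017,-0.006],"dr":[0,0,2.5],"jaw":1},
    {"dp":[-0.024,-0.016,-0.006],"dr":[0,0,2.5],"jaw":1},
    {"dp":[-0.0245,-0.015,-0.006],"dr":[0,0,2.5],"jaw":1},
  ],
)

```text
time: 11.05
position: [0.5636, 0.0905, 0.1357]
tool_rot: [[0.336, 0.942, 0.0], [0.942, -0.336, -0.0], [-0.0, 0.001, -1.0]]
ft_force: [1.0, -0.4, -1.4]
gripper_width: 0.0116
```

>>> send_rows(
  commands=[
    {"dp":[-0.025,-0.0135,-0.005],"dr":[0,0,2.5],"jaw":1},
    {"dp":[-0.0255,-0.0125,-0.004],"dr":[0,0,2.5],"jaw":1},
    {"dp":[-0.026,-0.0115,-0.003],"dr":[0,0,2.5],"jaw":1},
    {"dp":[-0.0265,-0.0105,0],"dr":[0,0,2.4],"jaw":1},
    {"dp":[-0.017,-0.006,0],"dr":[0,0,1.6],"jaw":1},
  ],
)

```text
time: 11.47
position: [0.4645, 0.0021, 0.1475]
tool_rot: [[0.518, 0.855, 0.0], [0.855, -0.518, -0.001], [-0.001, 0.001, -1.0]]
ft_force: [1.4, 0.5, -1.2]
gripper_width: 0.0114
```

>>> send_rows(
  commands=[
    {"dp":[-0.01,-0.003,0],"dr":[0,0,0.8],"jaw":1},
    {"dp":[0,0,0],"dr":[0,0,0],"jaw":1},
    {"dp":[0,0,0],"dr":[0,0,0],"jaw":1},
  ],
)

```text
time: 11.72
position: [0.4593, -0.0031, 0.1473]
tool_rot: [[0.527, 0.85, 0.001], [0.85, -0.527, -0.0], [0.0, 0.001, -1.0]]
ft_force: [0.3, 0.2, -1.6]
gripper_width: 0.0117
```

```bash
python3 - <<'E'
from h import *
plan((.4585,-.0046,.068),-31.8,4); fs()
E
```

```text
pos [459.3  -3.1 147.3] yaw -31.8 dyaw -0.0 dist 19.8 /row, dz/row -0.01
0 dp [-0.0004, 0.0, 0.0198] dr z 0.01
1 dp [-0.0004, 0.0, 0.0198] dr z 0.01
2 dp [-0.0004, 0.0, 0.0198] dr z 0.01
3 dp [-0.0004, 0.0, 0.0198] dr z 0.01
t 11.72 F stand x,y,z [ 0.1  0.3 -1.6] TCP in stand mm [ -0.2  -0.3 147.3] tq [-0.02  0.01 -0.01] tilt [ 0.07 -0.01] w 11.7
```

>>> send_rows(
  commands=[
    {"dp":[-0.0009,0,0.012],"dr":[0,0,0],"jaw":1},
    {"dp":[-0.0009,0,0.024],"dr":[0,0,0],"jaw":1},
    {"dp":[0,0,0.026],"dr":[0,0,0],"jaw":1},
    {"dp":[0,0,0.016],"dr":[0,0,0],"jaw":1},
    {"dp":[0,0,0.008],"dr":[0,0,0],"jaw":1},
  ],
)

```text
time: 12.13
position: [0.4575, -0.0036, 0.0588]
tool_rot: [[0.525, 0.851, -0.002], [0.851, -0.525, 0.001], [-0.0, -0.003, -1.0]]
ft_force: [0.7, -0.4, -1.2]
gripper_width: 0.0114
```

>>> send_rows(
  commands=[
    {"dp":[0,0,0.003],"dr":[0,0,0],"jaw":1},
    {"dp":[0,0,0.001],"dr":[0,0,0],"jaw":1},
    {"dp":[0,0,0],"dr":[0,0,0],"jaw":1},
    {"dp":[0,0,0],"dr":[0,0,0],"jaw":1},
  ],
)

```text
time: 12.47
position: [0.4583, -0.0047, 0.0575]
tool_rot: [[0.527, 0.85, 0.001], [0.85, -0.527, -0.0], [0.001, 0.001, -1.0]]
ft_force: [-0.1, -0.2, -2.5]
gripper_width: 0.0113
```

```bash
python3 - <<'E'
from h import *
fs()
E
```

```text
t 12.47 F stand x,y,z [ 0.  -0.2 -2.5] TCP in stand mm [-0.1 -2.2 57.5] tq [-0.05 -0.01  0.03] tilt [ 0.07 -0.  ] w 11.3
```

Lower to just above contact (≈53), then ease sideways.

>>> send_rows(
  commands=[
    {"dp":[0,0,0.0015],"dr":[0,0,0],"jaw":1},
    {"dp":[0,0,0.0015],"dr":[0,0,0],"jaw":1},
    {"dp":[0,0,0.0007],"dr":[0,0,0],"jaw":1},
  ],
)

```text
time: 12.72
position: [0.4578, -0.005, 0.0531]
tool_rot: [[0.527, 0.85, 0.0], [0.85, -0.527, -0.0], [0.0, 0.0, -1.0]]
ft_force: [0.1, -0.0, -1.6]
gripper_width: 0.0119
```

>>> send_rows(
  commands=[
    {"dp":[0,0,0.0005],"dr":[0,0,0],"jaw":1},
    {"dp":[0,0,0.0005],"dr":[0,0,0],"jaw":1},
  ],
)

```text
time: 12.88
position: [0.4577, -0.0049, 0.0526]
tool_rot: [[0.527, 0.85, -0.0], [0.85, -0.527, -0.001], [-0.0, 0.0, -1.0]]
ft_force: [-12.3, -0.6, 34.8]
gripper_width: 0.0113
```

>>> send_rows(
  commands=[
    {"dp":[0,0,-0.0007],"dr":[0,0,0],"jaw":1},
    {"dp":[0,-0.0015,0],"dr":[0,0,0],"jaw":1},
    {"dp":[0,-0.0015,0],"dr":[0,0,0],"jaw":1},
    {"dp":[0.0015,0,0],"dr":[0,0,0],"jaw":1},
    {"dp":[0.0015,0,0],"dr":[0,0,0],"jaw":1},
  ],
)

```text
time: 13.3
position: [0.4565, -0.001, 0.0527]
tool_rot: [[0.527, 0.85, -0.0], [0.85, -0.527, -0.0], [-0.001, -0.0, -1.0]]
ft_force: [-1.8, -3.3, 3.7]
gripper_width: 0.0115
```

>>> send_rows(
  commands=[
    {"dp":[0.0005,-0.0005,0],"dr":[0,0,0],"jaw":1},
    {"dp":[0.0005,-0.0005,0],"dr":[0,0,0],"jaw":1},
  ],
)

```text
time: 13.47
position: [0.4567, 0.0007, 0.0527]
tool_rot: [[0.527, 0.85, 0.001], [0.85, -0.527, 0.0], [0.0, 0.0, -1.0]]
ft_force: [3.9, -8.3, -1.7]
gripper_width: 0.0115
```

```bash
python3 - <<'E'
from h import *
fs()
E
```

```text
t 13.47 F stand x,y,z [ 7.7 -5.  -1.7] TCP in stand mm [-4.3  1.5 52.7] tq [-2.1  -0.98 -0.01] tilt [0.03 0.  ] w 11.5
```

>>> send_rows(
  commands=[
    {"dp":[0.0007,0.0001,0],"dr":[0,0,0],"jaw":1},
    {"dp":[0.0006,0,0],"dr":[0,0,0],"jaw":1},
  ],
)

```text
time: 13.63
position: [0.4572, 0.0014, 0.0527]
tool_rot: [[0.527, 0.85, -0.0], [0.85, -0.527, -0.0], [-0.0, 0.0, -1.0]]
ft_force: [-0.6, -6.1, 4.3]
gripper_width: 0.0115
```

```bash
python3 - <<'E'
from h import *
fs()
E
```

```text
t 13.63 F stand x,y,z [ 2.7 -5.5  4.3] TCP in stand mm [-4.3  2.4 52.7] tq [-1.32  0.22  0.02] tilt [-0.01 -0.02] w 11.5
```

>>> send_rows(
  commands=[
    {"dp":[0.0006,-0.0002,-0.0001],"dr":[0,0,0],"jaw":1},
    {"dp":[0.0005,-0.0002,0],"dr":[0,0,0],"jaw":1},
  ],
)

```text
time: 13.8
position: [0.4576, 0.0023, 0.0528]
tool_rot: [[0.528, 0.849, 0.0], [0.849, -0.528, -0.001], [-0.0, 0.001, -1.0]]
ft_force: [0.6, -10.0, 1.8]
gripper_width: 0.0116
```

```bash
python3 - <<'E'
from h import *
fs()
E
```

```text
t 13.8 F stand x,y,z [ 5.8 -8.2  1.8] TCP in stand mm [-4.4  3.4 52.8] tq [-2.36 -0.31 -0.04] tilt [ 0.02 -0.03] w 11.6
```

>>> send_rows(
  commands=[
    {"dp":[0.0005,-0.0001,0],"dr":[0,0,0],"jaw":1},
    {"dp":[0.0004,0,0],"dr":[0,0,0],"jaw":1},
  ],
)

```text
time: 13.97
position: [0.4576, 0.0024, 0.0527]
tool_rot: [[0.528, 0.849, -0.001], [0.849, -0.528, -0.002], [-0.002, 0.0, -1.0]]
ft_force: [-2.4, -13.8, 6.2]
gripper_width: 0.0116
```

```bash
python3 - <<'E'
from h import *
fs()
E
```

```text
t 13.97 F stand x,y,z [  5.2 -13.    6.2] TCP in stand mm [-4.5  3.4 52.7] tq [-3.31  0.46  0.  ] tilt [-0.04 -0.09] w 11.6
```

Position stopped while the force rose, so the white tray touches both uprights. Release.

>>> send_rows(
  commands=[
    {"dp":[0,0,0],"dr":[0,0,0],"jaw":0},
    {"dp":[0,0,0],"dr":[0,0,0],"jaw":0},
    {"dp":[0,0,0],"dr":[0,0,0],"jaw":0},
  ],
)

```text
time: 14.22
position: [0.4577, 0.0041, 0.0527]
tool_rot: [[0.527, 0.85, -0.0], [0.85, -0.527, 0.001], [0.0, -0.0, -1.0]]
ft_force: [0.5, 0.4, 0.0]
gripper_width: 0.0284
```

>>> send_rows(
  commands=[
    {"dp":[0,0,-0.015],"dr":[0,0,0],"jaw":0},
    {"dp":[0,0,-0.03],"dr":[0,0,0],"jaw":0},
    {"dp":[0,0,-0.04],"dr":[0,0,0],"jaw":0},
    {"dp":[0,0,-0.03],"dr":[0,0,0],"jaw":0},
    {"dp":[0,0,-0.015],"dr":[0,0,0],"jaw":0},
  ],
)

```text
time: 14.63
position: [0.4589, 0.0043, 0.1862]
tool_rot: [[0.527, 0.85, 0.004], [0.85, -0.527, -0.0], [0.002, 0.003, -1.0]]
ft_force: [0.3, 0.0, 0.8]
gripper_width: 0.0613
```

```bash
python3 - <<'E'
from st import *
fs()
c=camera("wrist"); H=hsv(c); sel=(H[...,1]<40)&(H[...,2]>120); save(c,"w5",None,1)
W=cloud(c); X,Y=frame(W,-31.8,(.4596,-.0029)); z=W[...,2]
m=(abs(z-.068)<.005)&(X>-.079)&(X<.1)&(Y<.052)&(Y>-.08)&(H[...,1]<60)
print(m.sum(),rect(np.stack([X[m],Y[m]],-1)), "median z",np.median(z[m]))
c=camera("scene"); save(c,"s5",(270,160,390,240),6)
plan((.4465,.334,.165),-3.9,8)
E
```

```text
t 14.63 F stand x,y,z [0.3 0.2 0.8] TCP in stand mm [ -4.4   5.7 186.2] tq [-0.02 -0.05  0.01] tilt [ 0.22 -0.  ] w 61.3
3205 [ -4.4   2.6 149.2  98.9   0. ] median z 0.06822984804624488
pos [459.1   3.9 185.2] yaw -31.8 dyaw 27.9 dist 41.4 /row, dz/row 3.49
0 dp [0.0342, -0.0231, 0.0025] dr z -3.49
1 dp [0.0356, -0.021, 0.0025] dr z -3.49
2 dp [0.0368, -0.0188, 0.0025] dr z -3.49
3 dp [0.0379, -0.0165, 0.0025] dr z -3.49
4 dp [0.0388, -0.0141, 0.0025] dr z -3.49
5 dp [0.0396, -0.0118, 0.0025] dr z -3.49
6 dp [0.0402, -0.0093, 0.0025] dr z -3.49
7 dp [0.0407, -0.0069, 0.0025] dr z -3.49
```

View pics/w5.png

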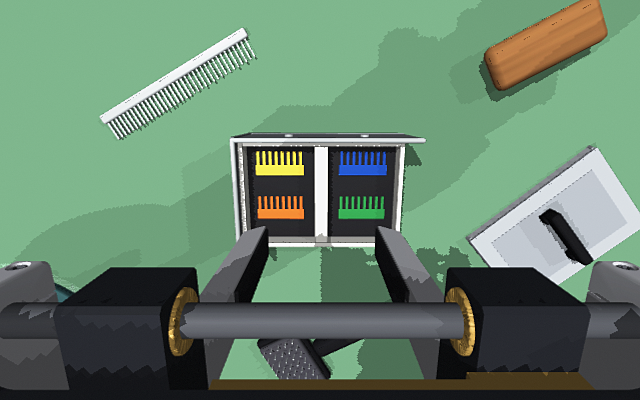

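View pics/s5.png

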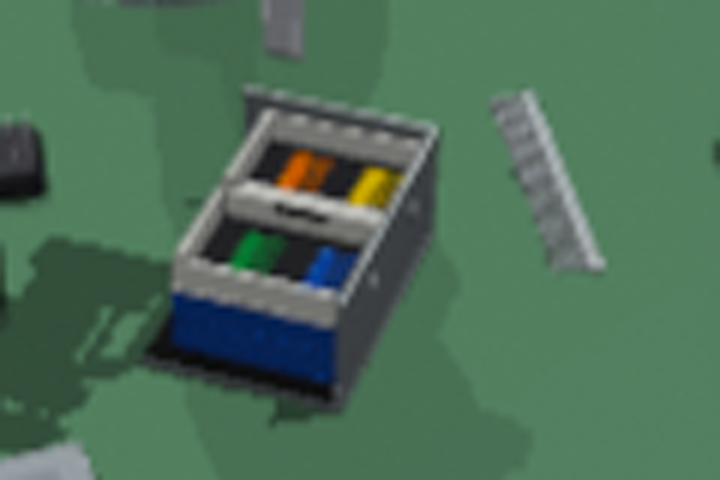

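The white tray sits flush on the blue one in the corner; in both views its rim lines up with the uprights. Next is the red tray.

>>> send_rows(
  commands=[
    {"dp":[0.03,-0.0205,0.002],"dr":[0,0,-3.1],"jaw":0},
    {"dp":[0.0315,-0.019,0.002],"dr":[0,0,-3.1],"jaw":0},
    {"dp":[0.0325,-0.017,0.002],"dr":[0,0,-3.1],"jaw":0},
    {"dp":[0.0335,-0.0155,0.002],"dr":[0,0,-3.1],"jaw":0},
    {"dp":[0.034,-0.0135,0.002],"dr":[0,0,-3.1],"jaw":0},
  ],
)

```text
time: 15.15
position: [0.4496, 0.1886, 0.1718]
tool_rot: [[0.278, 0.96, -0.001], [0.96, -0.278, 0.0], [-0.0, -0.001, -1.0]]
ft_force: [1.5, -0.8, 0.2]
gripper_width: 0.0938
```

>>> send_rows(
  commands=[
    {"dp":[0.0345,-0.0115,0.002],"dr":[0,0,-3.1],"jaw":0},
    {"dp":[0.0355,-0.01,0.002],"dr":[0,0,-3.1],"jaw":0},
    {"dp":[0.036,-0.008,0.002],"dr":[0,0,-3.1],"jaw":0},
    {"dp":[0.0365,-0.006,0.002],"dr":[0,0,-3.1],"jaw":0},
    {"dp":[0,0,0],"dr":[0,0,0],"jaw":0},
  ],
)

```text
time: 15.57
position: [0.4415, 0.3406, 0.1635]
tool_rot: [[0.058, 0.998, -0.003], [0.998, -0.058, 0.003], [0.003, -0.003, -1.0]]
ft_force: [-0.9, 0.0, -0.2]
gripper_width: 0.0942
```

>>> send_rows(
  commands=[
    {"dp":[0,0,0],"dr":[0,0,0],"jaw":0},
    {"dp":[0,0,0],"dr":[0,0,0],"jaw":0},
  ],
)

```text
time: 15.73
position: [0.444, 0.3334, 0.1637]
tool_rot: [[0.068, 0.998, -0.002], [0.998, -0.068, -0.001], [-0.001, -0.002, -1.0]]
ft_force: [0.2, -0.2, 0.4]
gripper_width: 0.0941
```

```bash
python3 - <<'E'
from h import *
c=camera("wrist"); save(c,"w6",None,1); objs(c)
plan((.4465,.334,.025),-3.9,4)
E
```

```text
[ 245  135  156   99 3861] ztop 23.6 [444.1 335.3 150.3 100.   -3.8]
pos [444.4 332.8 164. ] yaw -4.0 dyaw 0.1 dist 34.8 /row, dz/row 0.02
0 dp [0.0003, 0.0005, 0.0348] dr z -0.02
1 dp [0.0003, 0.0005, 0.0348] dr z -0.02
2 dp [0.0003, 0.0005, 0.0348] dr z -0.02
3 dp [0.0003, 0.0005, 0.0348] dr z -0.02
```

View pics/w6.png

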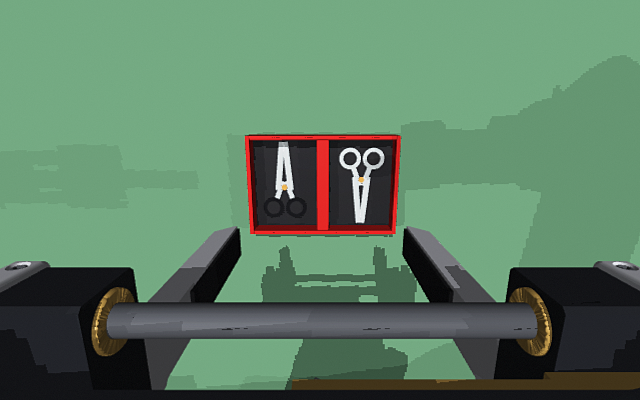

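>>> send_rows(
  commands=[
    {"dp":[0.0012,-0.0002,0.03],"dr":[0,0,0],"jaw":0},
    {"dp":[0.0012,-0.0002,0.038],"dr":[0,0,0],"jaw":0},
    {"dp":[0,0,0.036],"dr":[0,0,0],"jaw":0},
    {"dp":[0,0,0.026],"dr":[0,0,0],"jaw":0.3},
    {"dp":[0,0,0.014],"dr":[0,0,0],"jaw":0.6},
  ],
)

```text
time: 16.2
position: [0.4435, 0.3339, 0.0178]
tool_rot: [[0.07, 0.998, -0.003], [0.998, -0.07, -0.002], [-0.002, -0.002, -1.0]]
ft_force: [-1.1, 0.2, 0.3]
gripper_width: 0.084
```

>>> send_rows(
  commands=[
    {"dp":[0,0,0.005],"dr":[0,0,0],"jaw":0.8},
    {"dp":[0,0,0.002],"dr":[0,0,0],"jaw":0.8},
    {"dp":[0,0,0],"dr":[0,0,0],"jaw":0.8},
    {"dp":[0,0,0],"dr":[0,0,0],"jaw":0.8},
  ],
)

```text
time: 16.53
position: [0.445, 0.3366, 0.0152]
tool_rot: [[0.069, 0.998, 0.002], [0.998, -0.069, 0.001], [0.001, 0.002, -1.0]]
ft_force: [1.1, -0.6, 0.9]
gripper_width: 0.0573
```

```bash
python3 - <<'E'
from h import *
plan((.4441,.3353,.007),-3.8,1); fs()
E
```

```text
pos [445.  336.6  15.2] yaw -3.9 dyaw 0.1 dist 8.4 /row, dz/row 0.14
0 dp [-0.0013, -0.0008, 0.0082] dr z -0.14
t 16.53 F stand x,y,z [1.2 0.1 0.9] TCP in stand mm [-191.3  280.8   15.2] tq [-0.12 -0.01  0.01] tilt [0.1  0.06] w 57.3
```

>>> send_rows(
  commands=[
    {"dp":[-0.0007,-0.0004,0.004],"dr":[0,0,0],"jaw":1},
    {"dp":[-0.0006,-0.0004,0.0035],"dr":[0,0,0],"jaw":1},
    {"dp":[0,0,0],"dr":[0,0,0],"jaw":1},
    {"dp":[0,0,0],"dr":[0,0,0],"jaw":1},
    {"dp":[0,0,0],"dr":[0,0,0],"jaw":1},
  ],
)

```text
time: 16.95
position: [0.4433, 0.335, 0.0064]
tool_rot: [[0.068, 0.998, 0.0], [0.998, -0.068, 0.0], [0.0, 0.0, -1.0]]
ft_force: [-0.1, -0.5, -0.5]
gripper_width: 0.0241
```

>>> send_rows(
  commands=[
    {"dp":[0,0,0],"dr":[0,0,0],"jaw":1},
    {"dp":[0,0,0],"dr":[0,0,0],"jaw":1},
    {"dp":[0,0,0],"dr":[0,0,0],"jaw":1},
  ],
)

```text
time: 17.2
position: [0.4434, 0.3351, 0.0064]
tool_rot: [[0.068, 0.998, 0.0], [0.998, -0.068, 0.0], [0.0, 0.0, -1.0]]
ft_force: [0.3, 0.3, 1.7]
gripper_width: 0.0116
```

>>> send_rows(
  commands=[
    {"dp":[0,0,-0.004],"dr":[0,0,0],"jaw":1},
    {"dp":[0,0,-0.012],"dr":[0,0,0],"jaw":1},
    {"dp":[0,0,-0.025],"dr":[0,0,0],"jaw":1},
    {"dp":[0,0,-0.035],"dr":[0,0,0],"jaw":1},
    {"dp":[0,0,-0.035],"dr":[0,0,0],"jaw":1},
  ],
)

```text
time: 17.62
position: [0.4424, 0.3348, 0.1189]
tool_rot: [[0.068, 0.998, -0.002], [0.998, -0.068, -0.0], [-0.001, -0.002, -1.0]]
ft_force: [1.5, 0.4, -4.3]
gripper_width: 0.0115
```

```bash
python3 - <<'E'
from h import *
plan((.4585,-.0046,.16),-31.8,12); fs()
E
```

```text
pos [442.4 334.8 118.9] yaw -3.9 dyaw -27.9 dist 28.5 /row, dz/row -2.33
0 dp [-0.0281, 0.0032, -0.0034] dr z 2.33
1 dp [-0.028, 0.0044, -0.0034] dr z 2.33
2 dp [-0.0278, 0.0055, -0.0034] dr z 2.33
3 dp [-0.0275, 0.0066, -0.0034] dr z 2.33
4 dp [-0.0272, 0.0078, -0.0034] dr z 2.33
5 dp [-0.0269, 0.0089, -0.0034] dr z 2.33
6 dp [-0.0265, 0.0099, -0.0034] dr z 2.33
7 dp [-0.0261, 0.011, -0.0034] dr z 2.33
8 dp [-0.0256, 0.0121, -0.0034] dr z 2.33
9 dp [-0.0251, 0.0131, -0.0034] dr z 2.33
10 dp [-0.0246, 0.0141, -0.0034] dr z 2.33
11 dp [-0.024, 0.0151, -0.0034] dr z 2.33
t 17.62 F stand x,y,z [ 1.1  1.2 -4.3] TCP in stand mm [-192.6  277.9  118.9] tq [ 0.03 -0.19 -0.02] tilt [-0.1  -0.02] w 11.5
```

>>> send_rows(
  commands=[
    {"dp":[-0.02,0.0025,-0.006],"dr":[0,0,1.6],"jaw":1},
    {"dp":[-0.028,0.004,-0.006],"dr":[0,0,2.3],"jaw":1},
    {"dp":[-0.03,0.0055,-0.006],"dr":[0,0,2.5],"jaw":1},
    {"dp":[-0.03,0.007,-0.006],"dr":[0,0,2.5],"jaw":1},
    {"dp":[-0.03,0.008,-0.006],"dr":[0,0,2.5],"jaw":1},
  ],
)

```text
time: 18.03
position: [0.4493, 0.1931, 0.1483]
tool_rot: [[0.266, 0.964, 0.0], [0.964, -0.266, 0.0], [0.0, 0.0, -1.0]]
ft_force: [1.2, -0.4, -4.8]
gripper_width: 0.0117
```

>>> send_rows(
  commands=[
    {"dp":[-0.0295,0.0095,-0.005],"dr":[0,0,2.5],"jaw":1},
    {"dp":[-0.029,0.0105,-0.004],"dr":[0,0,2.5],"jaw":1},
    {"dp":[-0.0285,0.012,-0.002],"dr":[0,0,2.5],"jaw":1},
    {"dp":[-0.028,0.013,0],"dr":[0,0,2.5],"jaw":1},
    {"dp":[-0.026,0.0135,0],"dr":[0,0,2.5],"jaw":1},
  ],
)

```text
time: 18.45
position: [0.4555, 0.04, 0.1592]
tool_rot: [[0.468, 0.884, 0.001], [0.884, -0.468, -0.0], [0.0, 0.001, -1.0]]
ft_force: [0.1, -0.1, -3.2]
gripper_width: 0.0117
```

```bash
python3 - <<'E'
from h import *
plan((.4585,-.0046,.155),-31.8,3); fs()
E
```

```text
pos [455.5  40.  159.2] yaw -27.9 dyaw -3.9 dist 15.0 /row, dz/row -1.29
0 dp [-0.0127, 0.0079, 0.0014] dr z 1.29
1 dp [-0.0125, 0.0081, 0.0014] dr z 1.29
2 dp [-0.0123, 0.0084, 0.0014] dr z 1.29
t 18.45 F stand x,y,z [ 0.2  0.  -3.2] TCP in stand mm [-26.1  34.3 159.2] tq [-0.04 -0.11 -0.03] tilt [ 0.04 -0.01] w 11.7
```

>>> send_rows(
  commands=[
    {"dp":[-0.018,0.0115,0],"dr":[0,0,1.8],"jaw":1},
    {"dp":[-0.013,0.0085,0],"dr":[0,0,1.4],"jaw":1},
    {"dp":[-0.0065,0.0044,0],"dr":[0,0,0.7],"jaw":1},
    {"dp":[0,0,0],"dr":[0,0,0],"jaw":1},
    {"dp":[0,0,0],"dr":[0,0,0],"jaw":1},
  ],
)

```text
time: 18.87
position: [0.4589, -0.0021, 0.1584]
tool_rot: [[0.524, 0.851, 0.0], [0.851, -0.524, 0.0], [0.0, -0.0, -1.0]]
ft_force: [-0.6, 0.7, -3.8]
gripper_width: 0.0119
```

```bash
python3 - <<'E'
from h import *
plan((.4585,-.0046,.080),-31.8,4); fs()
E
```

```text
pos [458.9  -2.1 158.4] yaw -31.6 dyaw -0.2 dist 19.6 /row, dz/row -0.04
0 dp [-0.0006, 0.0002, 0.0196] dr z 0.04
1 dp [-0.0006, 0.0002, 0.0196] dr z 0.04
2 dp [-0.0006, 0.0002, 0.0196] dr z 0.04
3 dp [-0.0006, 0.0002, 0.0196] dr z 0.04
t 18.87 F stand x,y,z [-0.9  0.3 -3.8] TCP in stand mm [ -1.    0.3 158.4] tq [ 0.01 -0.01 -0.03] tilt [0.   0.03] w 11.9
```

>>> send_rows(
  commands=[
    {"dp":[-0.0012,0.0004,0.012],"dr":[0,0,0.2],"jaw":1},
    {"dp":[-0.0012,0.0004,0.024],"dr":[0,0,0],"jaw":1},
    {"dp":[0,0,0.024],"dr":[0,0,0],"jaw":1},
    {"dp":[0,0,0.013],"dr":[0,0,0],"jaw":1},
    {"dp":[0,0,0.006],"dr":[0,0,0],"jaw":1},
  ],
)

```text
time: 19.28
position: [0.4574, -0.0038, 0.0776]
tool_rot: [[0.526, 0.85, -0.002], [0.85, -0.526, 0.001], [-0.0, -0.003, -1.0]]
ft_force: [-0.1, 0.1, -3.2]
gripper_width: 0.0114
```

>>> send_rows(
  commands=[
    {"dp":[0,0,0],"dr":[0,0,0],"jaw":1},
    {"dp":[0,0,0],"dr":[0,0,0],"jaw":1},
    {"dp":[0,0,0],"dr":[0,0,0],"jaw":1},
  ],
)

```text
time: 19.53
position: [0.459, -0.0051, 0.0802]
tool_rot: [[0.528, 0.849, 0.001], [0.849, -0.528, 0.0], [0.001, 0.001, -1.0]]
ft_force: [0.3, 0.1, -2.6]
gripper_width: 0.0118
```

```bash
python3 - <<'E'
from h import *
fs()
E
```

```text
t 19.53 F stand x,y,z [ 0.2  0.3 -2.6] TCP in stand mm [ 0.6 -2.2 80.2] tq [-0.06 -0.07 -0.03] tilt [0.07 0.  ] w 11.8
```

>>> send_rows(
  commands=[
    {"dp":[0,0,0.002],"dr":[0,0,0],"jaw":1},
    {"dp":[0,0,0.0015],"dr":[0,0,0],"jaw":1},
    {"dp":[0,0,0.001],"dr":[0,0,0],"jaw":1},
    {"dp":[0,0,0],"dr":[0,0,0],"jaw":1},
  ],
)

```text
time: 19.87
position: [0.4584, -0.0056, 0.0747]
tool_rot: [[0.529, 0.849, -0.0], [0.849, -0.529, 0.0], [0.0, -0.0, -1.0]]
ft_force: [-0.6, 0.1, -3.3]
gripper_width: 0.0115
```

>>> send_rows(
  commands=[
    {"dp":[0,0,0.0003],"dr":[0,0,0],"jaw":1},
    {"dp":[0,0,0],"dr":[0,0,0],"jaw":1},
  ],
)

```text
time: 20.03
position: [0.4584, -0.0056, 0.0745]
tool_rot: [[0.529, 0.849, -0.0], [0.849, -0.529, 0.0], [0.0, -0.0, -1.0]]
ft_force: [0.6, -0.3, -3.0]
gripper_width: 0.0118
```

>>> send_rows(
  commands=[
    {"dp":[0.0015,-0.0015,0],"dr":[0,0,0],"jaw":1},
    {"dp":[0.0015,-0.0015,0],"dr":[0,0,0],"jaw":1},
    {"dp":[0.001,-0.001,0],"dr":[0,0,0],"jaw":1},
    {"dp":[0.001,0,0],"dr":[0,0,0],"jaw":1},
  ],
)

```text
time: 20.37
position: [0.4575, 0.0012, 0.0745]
tool_rot: [[0.528, 0.849, -0.0], [0.849, -0.528, 0.0], [0.0, -0.0, -1.0]]
ft_force: [-0.0, -0.1, -3.1]
gripper_width: 0.0118
```

```bash
python3 - <<'E'
from h import *
fs()
E
```

```text
t 20.37 F stand x,y,z [ 0.  -0.1 -3.1] TCP in stand mm [-3.9  2.3 74.5] tq [-0.03 -0.02 -0.03] tilt [-0.01  0.01] w 11.8
```

>>> send_rows(
  commands=[
    {"dp":[0.0004,-0.0003,0.0001],"dr":[0,0,0],"jaw":1},
    {"dp":[0.0004,-0.0003,0.0001],"dr":[0,0,0],"jaw":1},
  ],
)

```text
time: 20.53
position: [0.4577, 0.0017, 0.0744]
tool_rot: [[0.529, 0.849, 0.0], [0.849, -0.529, -0.0], [-0.0, 0.0, -1.0]]
ft_force: [-1.0, -3.8, 2.1]
gripper_width: 0.0114
```

```bash
python3 - <<'E'
from h import *
fs()
E
```

```text
t 20.53 F stand x,y,z [ 1.2 -3.7  2.1] TCP in stand mm [-4.   2.9 74.4] tq [-0.83  0.06  0.  ] tilt [ 0.01 -0.02] w 11.4
```

>>> send_rows(
  commands=[
    {"dp":[0.0004,-0.0002,0.0001],"dr":[0,0,0],"jaw":1},
    {"dp":[0.0004,-0.0002,0],"dr":[0,0,0],"jaw":1},
  ],
)

```text
time: 20.7
position: [0.4578, 0.0022, 0.0744]
tool_rot: [[0.529, 0.849, 0.0], [0.849, -0.529, -0.001], [-0.0, 0.001, -1.0]]
ft_force: [-0.5, -4.8, 2.7]
gripper_width: 0.0115
```

```bash
python3 - <<'E'
from h import *
fs()
E
```

```text
t 20.7 F stand x,y,z [ 2.1 -4.3  2.7] TCP in stand mm [-4.2  3.4 74.4] tq [-1.02  0.14 -0.02] tilt [ 0.01 -0.04] w 11.5
```

>>> send_rows(
  commands=[
    {"dp":[0.0004,-0.0003,0],"dr":[0,0,0],"jaw":1},
    {"dp":[0.0004,-0.0003,0],"dr":[0,0,0],"jaw":1},
  ],
)

```text
time: 20.87
position: [0.4578, 0.0024, 0.0743]
tool_rot: [[0.53, 0.848, 0.0], [0.848, -0.53, -0.001], [-0.001, 0.001, -1.0]]
ft_force: [0.9, -13.2, 2.0]
gripper_width: 0.0115
```

```bash
python3 - <<'E'
from h import *
fs()
E
```

```text
t 20.87 F stand x,y,z [  7.8 -10.7   2. ] TCP in stand mm [-4.3  3.6 74.3] tq [-3.23 -0.23 -0.  ] tilt [ 0.02 -0.08] w 11.5
```

>>> send_rows(
  commands=[
    {"dp":[0.0004,-0.0003,0],"dr":[0,0,0],"jaw":1},
    {"dp":[0.0004,-0.0003,0],"dr":[0,0,0],"jaw":1},
  ],
)

```text
time: 21.03
position: [0.4578, 0.0025, 0.0744]
tool_rot: [[0.53, 0.848, 0.0], [0.848, -0.53, -0.002], [-0.002, 0.002, -1.0]]
ft_force: [1.1, -19.7, 2.8]
gripper_width: 0.0116
```

```bash
python3 - <<'E'
from h import *
fs()
E
```

```text
t 21.03 F stand x,y,z [ 11.3 -16.2   2.8] TCP in stand mm [-4.3  3.6 74.4] tq [-4.68 -0.46  0.03] tilt [ 0.02 -0.14] w 11.6
```

Stalled at the same point as the white tray with force rising on both faces, so red is home. Release.

>>> send_rows(
  commands=[
    {"dp":[-0.0002,0.0001,0],"dr":[0,0,0],"jaw":0},
    {"dp":[0,0,0],"dr":[0,0,0],"jaw":0},
    {"dp":[0,0,0],"dr":[0,0,0],"jaw":0},
  ],
)

```text
time: 21.28
position: [0.4575, 0.0048, 0.0742]
tool_rot: [[0.528, 0.849, 0.0], [0.849, -0.528, 0.0], [0.0, -0.0, -1.0]]
ft_force: [-0.3, 0.0, -0.2]
gripper_width: 0.0284
```

>>> send_rows(
  commands=[
    {"dp":[0,0,-0.015],"dr":[0,0,0],"jaw":0},
    {"dp":[0,0,-0.03],"dr":[0,0,0],"jaw":0},
    {"dp":[0,0,-0.04],"dr":[0,0,0],"jaw":0},
    {"dp":[0,0,-0.025],"dr":[0,0,0],"jaw":0},
    {"dp":[0,0,-0.012],"dr":[0,0,0],"jaw":0},
  ],
)

```text
time: 21.7
position: [0.4586, 0.005, 0.1995]
tool_rot: [[0.528, 0.849, 0.004], [0.849, -0.528, -0.0], [0.002, 0.003, -1.0]]
ft_force: [0.6, -0.3, 0.9]
gripper_width: 0.0615
```

```bash
python3 - <<'E'
from st import *
fs()
c=camera("wrist"); H=hsv(c); save(c,"w7",None,1)
W=cloud(c); X,Y=frame(W,-31.8,(.4596,-.0029)); z=W[...,2]
red=((H[...,0]<6)|(H[...,0]>174))&(H[...,1]>150)
for a,b in ((.084,.096),):
  m=red&(z>a)&(z<b); print(m.sum(),rect(np.stack([X[m],Y[m]],-1)),"z",np.median(z[m]))
m=(z>.073)&(z<.082)&~red
print("uprights: x",np.percentile(X[m&(X<-.076)&(abs(Y)<.04)],[5,50,95])*1000,"y",np.percentile(Y[m&(Y>.045)&(Y<.07)&(abs(X)<.06)],[5,50,95])*1000)
for n,b in (("scene",(270,150,390,230)),("top",(270,160,370,250))):
  c=camera(n); save(c,n[0]+"7",b,6)
plan((.657,-.186,.175),9,8)
E
```

```text
t 21.7 F stand x,y,z [0.7 0.1 0.9] TCP in stand mm [ -5.    6.2 199.5] tq [-0.01 -0.1  -0.03] tilt [ 0.22 -0.01] w 61.5
3803 [ -4.7   3.2 150.1 100.2  -0. ] z 0.09018165551769075
uprights: x [-83.82223817 -83.00104674 -82.32165416] y [46.39125587 55.04387976 57.53655349]
pos [457.8   4.6 196.6] yaw -31.9 dyaw 40.9 dist 34.6 /row, dz/row 5.11
0 dp [-0.0071, 0.0337, 0.0027] dr z -5.11
1 dp [-0.01, 0.033, 0.0027] dr z -5.11
2 dp [-0.0129, 0.0319, 0.0027] dr z -5.11
3 dp [-0.0157, 0.0307, 0.0027] dr z -5.11
4 dp [-0.0184, 0.0291, 0.0027] dr z -5.11
5 dp [-0.0209, 0.0274, 0.0027] dr z -5.11
6 dp [-0.0233, 0.0254, 0.0027] dr z -5.11
7 dp [-0.0255, 0.0232, 0.0027] dr z -5.11
```

View pics/w7.png

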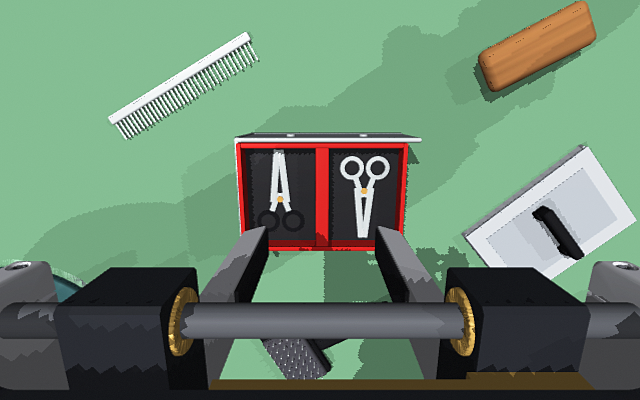

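View pics/s7.png

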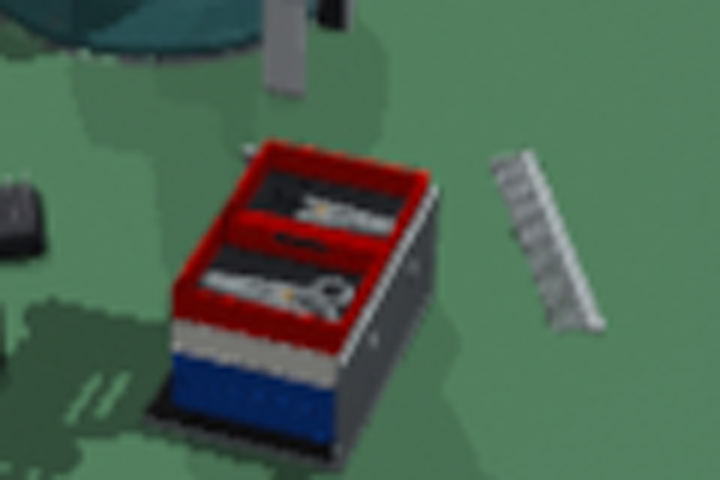

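All three trays are flush, with their fronts aligned; the red rim centre is at (-4.7, 3.2), yaw 0.0, z 90 mm. Now the lid, at wrist pixel (565,215).

>>> send_rows(
  commands=[
    {"dp":[-0.007,0.0335,0.002],"dr":[0,0,-5.1],"jaw":0},
    {"dp":[-0.01,0.033,0.002],"dr":[0,0,-5.1],"jaw":0},
    {"dp":[-0.013,0.032,0.002],"dr":[0,0,-5.1],"jaw":0},
    {"dp":[-0.0155,0.0305,0.002],"dr":[0,0,-5.1],"jaw":0},
  ],
)

```text
time: 22.18
position: [0.5573, -0.0915, 0.1864]
tool_rot: [[0.195, 0.981, -0.002], [0.981, -0.195, 0.0], [0.0, -0.002, -1.0]]
ft_force: [0.7, 1.1, 0.1]
gripper_width: 0.0935
```

>>> send_rows(
  commands=[
    {"dp":[-0.0185,0.029,0.002],"dr":[0,0,-5.1],"jaw":0},
    {"dp":[-0.021,0.0275,0.002],"dr":[0,0,-5.1],"jaw":0},
    {"dp":[-0.0235,0.0255,0.002],"dr":[0,0,-5.1],"jaw":0},
    {"dp":[-0.0255,0.023,0.002],"dr":[0,0,-5.1],"jaw":0},
  ],
)

```text
time: 22.52
position: [0.6566, -0.1873, 0.1777]
tool_rot: [[-0.159, 0.987, -0.002], [0.987, 0.159, 0.001], [0.001, -0.002, -1.0]]
ft_force: [-0.0, 0.8, 1.0]
gripper_width: 0.0941
```

>>> send_rows(
  commands=[
    {"dp":[0,0,0],"dr":[0,0,0],"jaw":0},
    {"dp":[0,0,0],"dr":[0,0,0],"jaw":0},
    {"dp":[0,0,0],"dr":[0,0,0],"jaw":0},
  ],
)

```text
time: 22.77
position: [0.6555, -0.1852, 0.1785]
tool_rot: [[-0.155, 0.988, -0.002], [0.988, 0.155, 0.002], [0.002, -0.002, -1.0]]
ft_force: [0.4, 0.4, 0.1]
gripper_width: 0.094
```

```bash
python3 - <<'E'
from h import *
fs()
c=camera("wrist"); save(c,"w8",None,1); objs(c,0.006)
W=cloud(c); z=W[...,2]; H=hsv(c)
n=(abs(W[...,0]-.657)<.1)&(abs(W[...,1]+.186)<.1)
m=n&(z>.028)&(z<.04)&(H[...,2]<80); print("bar",m.sum(),rect(W[m][:,:2]),np.median(z[m]))
m=n&(z>.006)&(z<.022); print("plate",m.sum(),rect(W[m][:,:2]),np.percentile(z[m],[5,25,50,75,95]))
plan((.657,-.186,.022),9,4)
E
```

```text
t 22.77 F stand x,y,z [0.1 0.5 0.1] TCP in stand mm [262.6 -51.7 178.5] tq [-0.07 -0.07  0.02] tilt [-0.12  0.09] w 94.0
[  91    0  144   74 4921] ztop 90.7 [490.1 -68.1  47.6  24.1   9.8]
[ 358    0  120   29 1949] ztop 31.3 [716.5 -12.9 105.2  21.7   8.5]
[   0   77  129   91 4519] ztop 22.5 [ 387.7 -176.8  121.9   81.5   -2.5]
[  244   130   159   106 15869] ztop 36.0 [ 656.8 -186.3   70.6   11.3  -80.9]
[316 279  61  23 742] ztop 40.6 [ 692.4 -300.8   32.9   12.9    8.1]
[ 269  339  136   51 4640] ztop 41.1 [ 698.4 -378.1  163.8   65.9   18.9]
bar 797 [ 656.9 -186.3   70.6   11.3  -81.1] 0.036247375536332116
plate 14975 [ 656.6 -186.5  164.4  114.6    9.2] [0.01156199 0.01233729 0.01287752 0.01341991 0.01416041]
pos [ 655.6 -185.   179.2] yaw 8.9 dyaw 0.1 dist 39.3 /row, dz/row 0.02
0 dp [-0.0003, 0.0003, 0.0393] dr z -0.02
1 dp [-0.0003, 0.0003, 0.0393] dr z -0.02
2 dp [-0.0003, 0.0003, 0.0393] dr z -0.02
3 dp [-0.0003, 0.0003, 0.0393] dr z -0.02
```

View pics/w8.png

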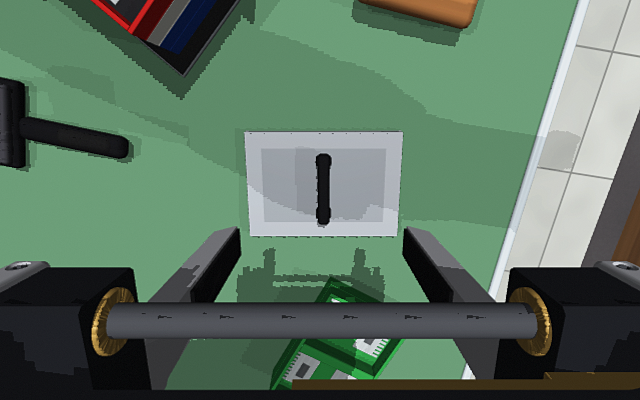

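Lid at columns 244–403, rows 130–236. The bar is at column 323, rows 153–226, plate top ≈12.5 mm and bar top 36 mm. Grasp with TCP at z≈0.019.

>>> send_rows(
  commands=[
    {"dp":[-0.0007,0.0005,0.03],"dr":[0,0,0],"jaw":0},
    {"dp":[-0.0007,0.0005,0.038],"dr":[0,0,0],"jaw":0},
    {"dp":[0,0,0.037],"dr":[0,0,0],"jaw":0.3},
    {"dp":[0,0,0.027],"dr":[0,0,0],"jaw":0.6},
    {"dp":[0,0,0.014],"dr":[0,0,0],"jaw":0.6},
  ],
)

```text
time: 23.23
position: [0.6553, -0.1863, 0.0309]
tool_rot: [[-0.155, 0.988, -0.004], [0.988, 0.155, 0.001], [0.002, -0.003, -1.0]]
ft_force: [0.3, -0.9, 0.2]
gripper_width: 0.0771
```

>>> send_rows(
  commands=[
    {"dp":[0,0,0.007],"dr":[0,0,0],"jaw":0.7},
    {"dp":[0,0,0.003],"dr":[0,0,0],"jaw":0.7},
    {"dp":[0,0,0],"dr":[0,0,0],"jaw":0.7},
    {"dp":[0,0,0],"dr":[0,0,0],"jaw":0.7},
  ],
)

```text
time: 23.57
position: [0.6582, -0.1876, 0.0258]
tool_rot: [[-0.154, 0.988, 0.002], [0.988, 0.154, -0.001], [-0.001, 0.002, -1.0]]
ft_force: [-0.6, -0.6, -0.5]
gripper_width: 0.0505
```

```bash
python3 - <<'E'
from h import *
plan((.6569,-.1863,.019),9.1,1); fs()
E
```

```text
pos [ 658.2 -187.6   25.8] yaw 8.9 dyaw 0.2 dist 7.1 /row, dz/row 0.22
0 dp [0.0015, -0.0011, 0.0068] dr z -0.22
t 23.57 F stand x,y,z [-0.2 -0.8 -0.5] TCP in stand mm [266.1 -52.3  25.8] tq [ 0.   -0.09  0.02] tilt [ 0.11 -0.03] w 50.5
```

>>> send_rows(
  commands=[
    {"dp":[0.0007,-0.0005,0.003],"dr":[0,0,-0.2],"jaw":1},
    {"dp":[0.0007,-0.0005,0.003],"dr":[0,0,0],"jaw":1},
    {"dp":[0,0,0],"dr":[0,0,0],"jaw":1},
    {"dp":[0,0,0],"dr":[0,0,0],"jaw":1},
    {"dp":[0,0,0],"dr":[0,0,0],"jaw":1},
  ],
  force=25,
)

```text
time: 23.98
position: [0.6562, -0.1864, 0.0183]
tool_rot: [[-0.158, 0.987, 0.0], [0.987, 0.158, -0.0], [-0.0, 0.0, -1.0]]
ft_force: [0.6, -0.4, -1.4]
gripper_width: 0.0176
```

>>> send_rows(
  commands=[
    {"dp":[0,0,0],"dr":[0,0,0],"jaw":1},
    {"dp":[0,0,0],"dr":[0,0,0],"jaw":1},
    {"dp":[0,0,0],"dr":[0,0,0],"jaw":1},
  ],
)

```text
time: 24.23
position: [0.6562, -0.1864, 0.0183]
tool_rot: [[-0.158, 0.987, 0.0], [0.987, 0.158, -0.0], [-0.0, 0.0, -1.0]]
ft_force: [0.0, 1.1, 1.6]
gripper_width: 0.0121
```

>>> send_rows(
  commands=[
    {"dp":[0,0,-0.004],"dr":[0,0,0],"jaw":1},
    {"dp":[0,0,-0.012],"dr":[0,0,0],"jaw":1},
    {"dp":[0,0,-0.025],"dr":[0,0,0],"jaw":1},
    {"dp":[0,0,-0.035],"dr":[0,0,0],"jaw":1},
    {"dp":[0,0,-0.035],"dr":[0,0,0],"jaw":1},
  ],
)

```text
time: 24.65
position: [0.6556, -0.186, 0.1308]
tool_rot: [[-0.158, 0.987, -0.001], [0.987, 0.158, 0.001], [0.001, -0.001, -1.0]]
ft_force: [1.3, -0.0, -1.1]
gripper_width: 0.0122
```

```bash
python3 - <<'E'
from h import *
plan((.458,.001,.17),-31.8,12); fs()
E
```

```text
pos [ 655.6 -186.   130.8] yaw 9.1 dyaw -40.9 dist 22.9 /row, dz/row -3.41
0 dp [0.018, -0.0138, -0.0033] dr z 3.41
1 dp [0.0171, -0.0148, -0.0033] dr z 3.41
2 dp [0.0162, -0.0158, -0.0033] dr z 3.41
3 dp [0.0153, -0.0168, -0.0033] dr z 3.41
4 dp [0.0142, -0.0176, -0.0033] dr z 3.41
5 dp [0.0132, -0.0185, -0.0033] dr z 3.41
6 dp [0.012, -0.0192, -0.0033] dr z 3.41
7 dp [0.0109, -0.0199, -0.0033] dr z 3.41
8 dp [0.0097, -0.0205, -0.0033] dr z 3.41
9 dp [0.0084, -0.021, -0.0033] dr z 3.41
10 dp [0.0072, -0.0215, -0.0033] dr z 3.41
11 dp [0.0059, -0.0219, -0.0033] dr z 3.41
t 24.65 F stand x,y,z [ 1.1  0.7 -1.1] TCP in stand mm [263.  -52.4 130.8] tq [-0.07 -0.1  -0.01] tilt [-0.06  0.04] w 12.2
```

>>> send_rows(
  commands=[
    {"dp":[0.018,-0.014,-0.006],"dr":[0,0,3.4],"jaw":1},
    {"dp":[0.017,-0.015,-0.006],"dr":[0,0,3.4],"jaw":1},
    {"dp":[0.016,-0.016,-0.006],"dr":[0,0,3.4],"jaw":1},
    {"dp":[0.0155,-0.017,-0.006],"dr":[0,0,3.4],"jaw":1},
    {"dp":[0.014,-0.0175,-0.005],"dr":[0,0,3.4],"jaw":1},
  ],
)

```text
time: 25.07
position: [0.5723, -0.108, 0.1594]
tool_rot: [[0.141, 0.99, 0.001], [0.99, -0.141, -0.0], [-0.0, 0.001, -1.0]]
ft_force: [1.0, 0.5, -1.7]
gripper_width: 0.0115
```

>>> send_rows(
  commands=[
    {"dp":[0.013,-0.0185,-0.004],"dr":[0,0,3.4],"jaw":1},
    {"dp":[0.012,-0.019,-0.002],"dr":[0,0,3.4],"jaw":1},
    {"dp":[0.011,-0.02,0],"dr":[0,0,3.4],"jaw":1},
    {"dp":[0.0095,-0.0205,0],"dr":[0,0,3.4],"jaw":1},
    {"dp":[0.0085,-0.021,0],"dr":[0,0,3.4],"jaw":1},
  ],
)

```text
time: 25.48
position: [0.49, -0.0304, 0.165]
tool_rot: [[0.424, 0.906, 0.001], [0.906, -0.424, -0.0], [-0.0, 0.001, -1.0]]
ft_force: [-0.9, 0.6, -3.8]
gripper_width: 0.0119
```

```bash
python3 - <<'E'
from h import *
plan((.4576,.0024,.165),-31.8,3); fs()
E
```

```text
pos [490.  -30.4 165. ] yaw -25.1 dyaw -6.7 dist 15.4 /row, dz/row -2.24
0 dp [0.0053, -0.0144, 0.0] dr z 2.24
1 dp [0.0048, -0.0146, 0.0] dr z 2.24
2 dp [0.0042, -0.0148, 0.0] dr z 2.24
t 25.48 F stand x,y,z [-1.1  0.  -3.8] TCP in stand mm [ 40.3  -7.4 165. ] tq [-0.03 -0.11  0.06] tilt [ 0.04 -0.02] w 11.9
```

>>> send_rows(
  commands=[
    {"dp":[0.007,-0.0195,0],"dr":[0,0,3],"jaw":1},
    {"dp":[0.005,-0.015,0],"dr":[0,0,2.3],"jaw":1},
    {"dp":[0.002,-0.009,0],"dr":[0,0,1.4],"jaw":1},
    {"dp":[0,0,0],"dr":[0,0,0],"jaw":1},
    {"dp":[0,0,0],"dr":[0,0,0],"jaw":1},
  ],
)

```text
time: 25.9
position: [0.4587, 0.001, 0.1649]
tool_rot: [[0.523, 0.852, 0.001], [0.852, -0.523, -0.001], [-0.0, 0.001, -1.0]]
ft_force: [0.5, -1.1, -1.6]
gripper_width: 0.0118
```

>>> send_rows(
  commands=[
    {"dp":[0,0,0],"dr":[0,0,0],"jaw":1},
    {"dp":[0,0,0],"dr":[0,0,0],"jaw":1},
  ],
)

```text
time: 26.07
position: [0.4589, 0.0005, 0.1643]
tool_rot: [[0.524, 0.852, 0.0], [0.852, -0.524, 0.0], [0.0, -0.0, -1.0]]
ft_force: [0.7, 0.3, -2.9]
gripper_width: 0.0119
```

```bash
python3 - <<'E'
from h import *
plan((.4576,.0024,.105),-31.8,4); fs()
E
```

```text
pos [458.9   0.5 164.3] yaw -31.6 dyaw -0.2 dist 14.8 /row, dz/row -0.05
0 dp [0.0002, -0.0005, 0.0148] dr z 0.05
1 dp [0.0002, -0.0005, 0.0148] dr z 0.05
2 dp [0.0002, -0.0005, 0.0148] dr z 0.05
3 dp [0.0002, -0.0005, 0.0148] dr z 0.05
t 26.07 F stand x,y,z [ 0.4  0.6 -2.9] TCP in stand mm [ -2.4   2.5 164.3] tq [-0.01 -0.06 -0.01] tilt [0.   0.01] w 11.9
```

>>> send_rows(
  commands=[
    {"dp":[0.0005,-0.001,0.008],"dr":[0,0,0.2],"jaw":1},
    {"dp":[0.0005,-0.001,0.016],"dr":[0,0,0],"jaw":1},
    {"dp":[0,0,0.016],"dr":[0,0,0],"jaw":1},
    {"dp":[0,0,0.008],"dr":[0,0,0],"jaw":1},
    {"dp":[0,0,0.003],"dr":[0,0,0],"jaw":1},
  ],
)

```text
time: 26.48
position: [0.4565, 0.0029, 0.1116]
tool_rot: [[0.527, 0.85, -0.002], [0.85, -0.527, 0.001], [-0.001, -0.002, -1.0]]
ft_force: [-0.8, -0.2, -2.6]
gripper_width: 0.0112
```

>>> send_rows(
  commands=[
    {"dp":[0,0,0],"dr":[0,0,0],"jaw":1},
    {"dp":[0,0,0],"dr":[0,0,0],"jaw":1},
    {"dp":[0,0,0],"dr":[0,0,0],"jaw":1},
  ],
)

```text
time: 26.73
position: [0.4577, 0.003, 0.1137]
tool_rot: [[0.527, 0.85, 0.001], [0.85, -0.527, -0.0], [0.0, 0.001, -1.0]]
ft_force: [-0.3, 0.0, -1.5]
gripper_width: 0.0116
```

```bash
python3 - <<'E'
from h import *
fs()
c=camera("wrist"); save(c,"w9",None,1)
c=camera("scene"); save(c,"s9",(270,150,390,230),6)
E
```

```text
t 26.73 F stand x,y,z [-0.3 -0.1 -1.5] TCP in stand mm [ -4.7   4.  113.7] tq [-0.07 -0.05 -0.06] tilt [ 0.05 -0.  ] w 11.6
```

View pics/s9.png

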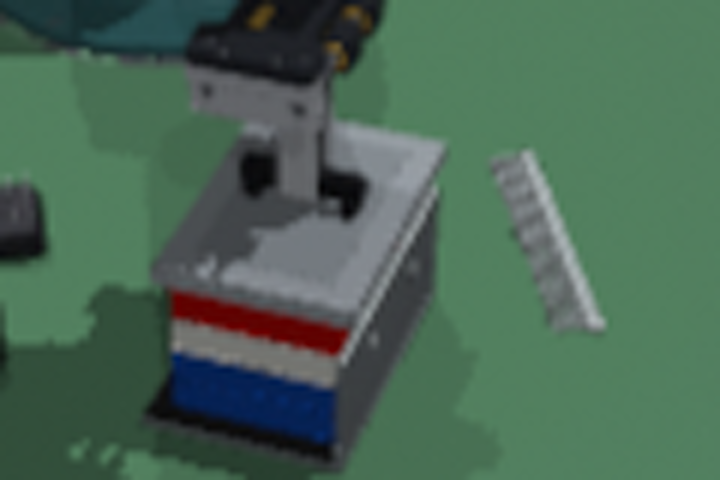

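View pics/w9.png

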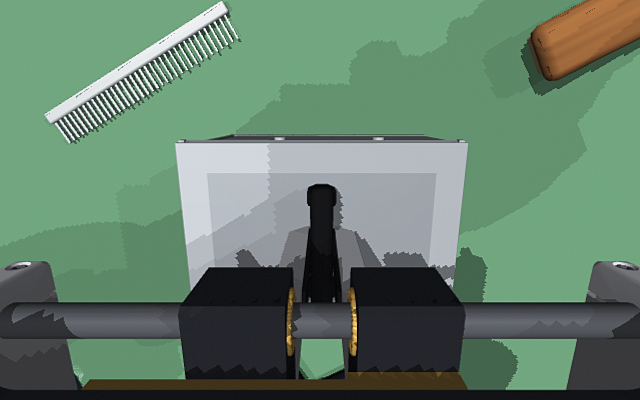

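The lid hovers about 5 mm over the red rim, aligned to within half a millimetre. Lowering slowly with force checks.

>>> send_rows(
  commands=[
    {"dp":[-0.0002,0,0.0025],"dr":[0,0,0],"jaw":1},
    {"dp":[-0.0002,0,0.0025],"dr":[0,0,0],"jaw":1},
    {"dp":[0,0,0.002],"dr":[0,0,0],"jaw":1},
  ],
)

```text
time: 27.08
position: [0.457, 0.0025, 0.1059]
tool_rot: [[0.527, 0.85, -0.0], [0.85, -0.527, -0.0], [-0.0, 0.0, -1.0]]
ft_force: [0.7, -0.5, -2.0]
gripper_width: 0.0118
```

>>> send_rows(
  commands=[
    {"dp":[0,0,0.0015],"dr":[0,0,0],"jaw":1},
    {"dp":[0,0,0.0015],"dr":[0,0,0],"jaw":1},
  ],
)

```text
time: 27.25
position: [0.457, 0.0026, 0.1029]
tool_rot: [[0.527, 0.85, -0.0], [0.85, -0.527, 0.0], [-0.0, -0.0, -1.0]]
ft_force: [-0.6, 0.1, -2.3]
gripper_width: 0.0118
```

```bash
python3 - <<'E'
from h import *
fs()
E
```

```text
t 27.25 F stand x,y,z [-0.5 -0.2 -2.3] TCP in stand mm [ -5.1   3.3 102.9] tq [-0.03 -0.07  0.01] tilt [-0.01  0.01] w 11.8
```

>>> send_rows(
  commands=[
    {"dp":[0,0.0003,0.001],"dr":[0,0,0],"jaw":1},
    {"dp":[0,0,0.001],"dr":[0,0,0],"jaw":1},
    {"dp":[0,0,0],"dr":[0,0,0],"jaw":1},
  ],
)

```text
time: 27.5
position: [0.4572, 0.0025, 0.101]
tool_rot: [[0.527, 0.85, -0.0], [0.85, -0.527, 0.0], [-0.0, -0.0, -1.0]]
ft_force: [-0.3, -0.3, -1.5]
gripper_width: 0.0119
```

>>> send_rows(
  commands=[
    {"dp":[0,0,0.0004],"dr":[0,0,0],"jaw":1},
    {"dp":[0,0,0],"dr":[0,0,0],"jaw":1},
  ],
)

```text
time: 27.67
position: [0.4573, 0.0025, 0.1007]
tool_rot: [[0.527, 0.85, -0.0], [0.85, -0.527, 0.0], [0.0, -0.0, -1.0]]
ft_force: [0.3, 0.2, -1.8]
gripper_width: 0.0113
```

>>> send_rows(
  commands=[
    {"dp":[0,0,0.0003],"dr":[0,0,0],"jaw":1},
    {"dp":[0,0,0],"dr":[0,0,0],"jaw":1},
  ],
)

```text
time: 27.83
position: [0.4573, 0.0025, 0.1005]
tool_rot: [[0.527, 0.85, 0.0], [0.85, -0.527, 0.0], [0.0, -0.0, -1.0]]
ft_force: [-0.5, -0.0, -1.6]
gripper_width: 0.0116
```

>>> send_rows(
  commands=[
    {"dp":[0,0,0.0003],"dr":[0,0,0],"jaw":1},
    {"dp":[0,0,0],"dr":[0,0,0],"jaw":1},
  ],
)

```text
time: 28.0
position: [0.4573, 0.0025, 0.1001]
tool_rot: [[0.527, 0.85, -0.0], [0.85, -0.527, 0.0], [0.0, -0.0, -1.0]]
ft_force: [-0.5, -0.1, -2.0]
gripper_width: 0.0116
```

>>> send_rows(
  commands=[
    {"dp":[0,0,0.0002],"dr":[0,0,0],"jaw":1},
    {"dp":[0,0,0],"dr":[0,0,0],"jaw":1},
  ],
)

```text
time: 28.17
position: [0.4573, 0.0025, 0.1001]
tool_rot: [[0.527, 0.85, -0.0], [0.85, -0.527, -0.0], [-0.0, 0.0, -1.0]]
ft_force: [-1.6, -0.7, 1.7]
gripper_width: 0.0121
```

Contact at TCP z 100.1 mm, against 100.3 expected for a fully seated lid. Release and retreat.

>>> send_rows(
  commands=[
    {"dp":[0,0,0.0001],"dr":[0,0,0],"jaw":1},
    {"dp":[0,0,0],"dr":[0,0,0],"jaw":0},
    {"dp":[0,0,0],"dr":[0,0,0],"jaw":0},
    {"dp":[0,0,0],"dr":[0,0,0],"jaw":0},
    {"dp":[0,0,0],"dr":[0,0,0],"jaw":0},
  ],
)

```text
time: 28.58
position: [0.4574, 0.0025, 0.0999]
tool_rot: [[0.527, 0.85, 0.0], [0.85, -0.527, 0.0], [0.0, 0.0, -1.0]]
ft_force: [0.2, 0.1, 0.0]
gripper_width: 0.0351
```

>>> send_rows(
  commands=[
    {"dp":[0,0,-0.012],"dr":[0,0,0],"jaw":0},
    {"dp":[0,0,-0.025],"dr":[0,0,0],"jaw":0},
    {"dp":[0,0,-0.035],"dr":[0,0,0],"jaw":0},
    {"dp":[0,0,-0.035],"dr":[0,0,0],"jaw":0},
    {"dp":[0,0,-0.015],"dr":[0,0,0],"jaw":0},
  ],
)

```text
time: 29.0
position: [0.4585, 0.0028, 0.2257]
tool_rot: [[0.527, 0.85, 0.004], [0.85, -0.527, -0.0], [0.002, 0.003, -1.0]]
ft_force: [1.1, 0.1, 0.8]
gripper_width: 0.0683
```

>>> send_rows(
  commands=[
    {"dp":[0,0,0],"dr":[0,0,0],"jaw":0},
    {"dp":[0,0,0],"dr":[0,0,0],"jaw":0},
    {"dp":[0,0,0],"dr":[0,0,0],"jaw":0},
  ],
)

```text
time: 29.25
position: [0.4569, 0.0024, 0.2211]
tool_rot: [[0.527, 0.85, -0.001], [0.85, -0.527, 0.0], [-0.0, -0.001, -1.0]]
ft_force: [0.1, -0.6, -0.1]
gripper_width: 0.0886
```

```bash
python3 - <<'E'
from st import *
fs()
c=camera("wrist"); H=hsv(c); save(c,"w10",None,1)
W=cloud(c); X,Y=frame(W,-31.8,(.4596,-.0029)); z=W[...,2]
m=(abs(X)<.12)&(abs(Y)<.09)&(z>.087)&(z<.104)&(H[...,1]<60)
print("plate",m.sum(),rect(np.stack([X[m],Y[m]],-1)),np.percentile(z[m],[5,50,95]))
A=np.c_[X[m],Y[m],np.ones(m.sum())]; k=np.linalg.lstsq(A,z[m],rcond=None)[0]; print("tilt deg",np.degrees(k[:2]),"z0",k[2])
for n,b in (("scene",(250,140,390,240)),("top",(270,160,370,250))):
  c=camera(n); save(c,n[0]+"10",b,5); save(c,n[0]+"10f",None,1)
E
```

```text
t 29.25 F stand x,y,z [ 0.3 -0.5 -0.1] TCP in stand mm [ -5.1   3.1 221.1] tq [-0.09 -0.05  0.03] tilt [-0.06  0.  ] w 88.6
plate 18579 [-5.300e+00  2.600e+00  1.643e+02  1.145e+02  1.000e-01] [0.09344057 0.0947404  0.09600452]
tilt deg [-0.00658372 -0.15051854] z0 0.09474293104077552
```

View pics/s10.png

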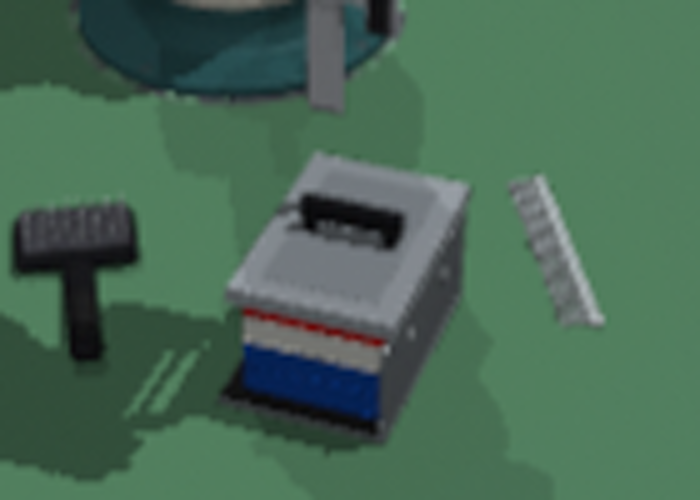

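View pics/w10.png

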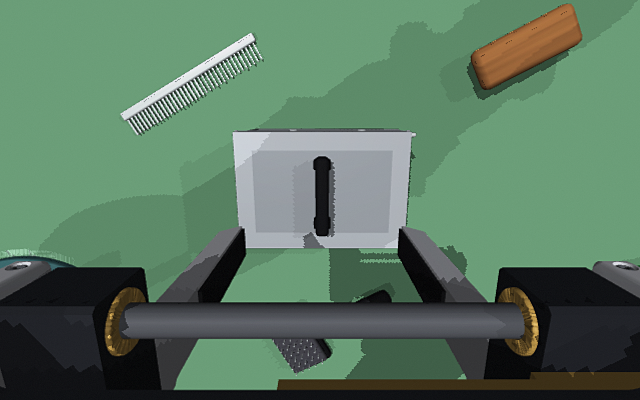

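The lid plate top is at 94.7 mm, where the lid's bench reading plus 82 mm predicts 94.9, and tilt is ≤0.15°. Backing off toward stand -y gives a look at the stack's open side to check that the trays are flush.

>>> send_rows(
  commands=[
    {"dp":[-0.03,0,0],"dr":[0,0,0],"jaw":0},
    {"dp":[-0.04,0,0],"dr":[0,0,0],"jaw":0},
    {"dp":[-0.04,0,0],"dr":[0,0,0],"jaw":0},
    {"dp":[-0.04,0,0],"dr":[0,0,0],"jaw":0},
    {"dp":[-0.025,0,0],"dr":[0,0,0],"jaw":0},
  ],
)

```text
time: 29.82
position: [0.3626, -0.1487, 0.2213]
tool_rot: [[0.529, 0.849, -0.001], [0.849, -0.529, 0.0], [-0.0, -0.001, -1.0]]
ft_force: [0.7, 1.0, -0.3]
gripper_width: 0.0935
```

>>> send_rows(
  commands=[
    {"dp":[0,0,0.02],"dr":[0,0,0],"jaw":0},
    {"dp":[0,0,0],"dr":[0,0,0],"jaw":0},
    {"dp":[0,0,0],"dr":[0,0,0],"jaw":0},
    {"dp":[0,0,0],"dr":[0,0,0],"jaw":0},
  ],
)

```text
time: 30.15
position: [0.3655, -0.1455, 0.2021]
tool_rot: [[0.526, 0.851, -0.0], [0.851, -0.526, 0.001], [0.0, -0.001, -1.0]]
ft_force: [-0.1, 0.1, -0.1]
gripper_width: 0.0944
```

```bash
python3 - <<'E'
from st import *
fs()
for n in ("wrist","scene"):
  c=camera(n); H=hsv(c); save(c,n[0]+"11",None,1)
  W=cloud(c); X,Y=frame(W,-31.8,(.4596,-.0029)); z=W[...,2]
  for nm,a,b in (("blue",.012,.042),("white",.050,.065),("red",.071,.079)):
    m=(z>a)&(z<b)&(abs(X)<.065)&(abs(Y+.045)<.008); 
    if m.sum()>15: print(n,nm,"-y face",m.sum(),np.round(np.median(Y[m])*1000,2),"slope",np.round(np.degrees(np.polyfit(X[m],Y[m],1)[0]),2))
    m=(z>a)&(z<b)&(abs(Y-.003)<.04)&(abs(X-.07)<.008)
    if m.sum()>15: print(n,nm,"+x face",m.sum(),np.round(np.median(X[m])*1000,2),"slope",np.round(np.degrees(np.polyfit(Y[m],X[m],1)[0]),2))
  m=(z>.015)&(z<.07)&(abs(X+.08)<.007)&(Y<-.047)&(Y>-.06)
  if m.sum()>5: print(n,"-x upright inner face",m.sum(),np.median(X[m])*1000)
  m=(z>.015)&(z<.07)&(abs(Y-.055)<.007)&(X>.0705)&(X<.09)
  if m.sum()>5: print(n,"+y upright inner",m.sum(),np.median(Y[m])*1000)
E
```

```text
t 30.15 F stand x,y,z [-0.1  0.  -0.1] TCP in stand mm [  -4.8 -170.8  202.1] tq [-0.12 -0.   -0.01] tilt [-0.03  0.04] w 94.4
wrist blue -y face 200 -46.71 slope -0.0
wrist -x upright inner face 143 -80.08203419192249
scene blue +x face 161 70.62 slope 0.4
scene white +x face 81 70.24 slope 0.57
scene red +x face 32 70.33 slope -1.28
scene +y upright inner 35 56.39492278957085
```

View pics/w11.png

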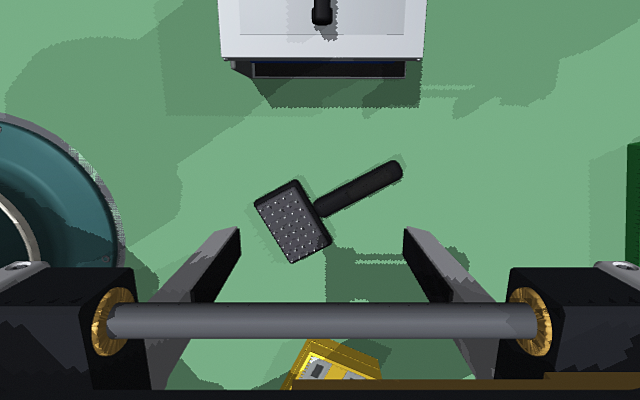

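View pics/s11.png

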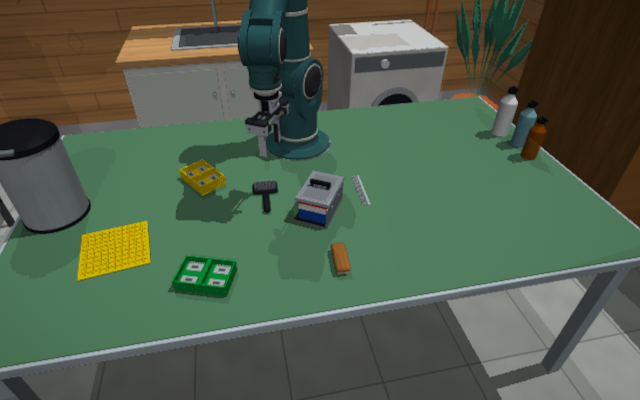

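The tray faces agree to within about 0.4 mm: all three +x faces at 70.2–70.6, and the blue -y face at -46.7 against the red one at about -46.9. The brushes and comb are where they lay, and the arm is clear. Handing in.

```bash
python3 - <<'E'
from station import *
print(close_job())
E
```

```text
the job is handed in; nothing more can be done
None
```

The kit is put away and handed in at about 30 s of robot time. I stacked blue, then white, then red, pushed each into the corner until both uprights pushed back and it stopped moving, then lowered the lid onto the red tray.

**Last checks**
- **Trays:** the +x faces of all three line up within 0.4 mm, and the blue and red trays' -y faces agree within about 0.2 mm. The red tray's yaw read 0.0°.
- **Lid:** the plate top is at 94.7 mm, against 94.9 mm expected when fully down. Its tilt is 0.15° or less.
- **Left alone:** the brushes, the comb and the look-alike trays were never touched. The gripper was about 17 cm clear of the stack at hand-in.

**What disagreed or could not be checked**
- **+y upright:** the cameras put its inner face 1–3 mm apart, so contact on that side rests on the forces, plus the tray fronts agreeing with the wrist view of its top edge.
- **Touchdown:** the blue and white trays briefly pressed down with about 28 N and 36 N. I eased each off before sliding it into the corner.

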